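# Set the speed pickup's air gap with a setting gauge

## Task

Set the air gap of the speed pickup on the motor test stand with the thin setting gauge: lay its blade flat on the toothed wheel under the pickup's face and let go of it, then turn the bar knob on top of the stand clockwise until the pickup just nips the blade, so that it would drag lightly when pulled, never clamping it hard, and let go of the knob. Then draw the gauge out, lay it flat on the rubber mat it came from and leave the pickup as set; do not disturb the other things on the table.

Things in the scene. Friction and masses are not known exactly. Their poses are not given: they have to be found in the camera images.
- stand: Motor test stand, fixed: aluminium base 250 x 160 x 12 mm, small motor with a horizontal toothed steel wheel on its upright shaft, and a column (24 x 60 mm, 202 mm high) with the adjusting screw on top. Origin: centre of the base's underside. x points along the base from the wheel to the column, z up. The pickup's axis is at x = 18 mm, the screw's at 52, the column from 88, all at y = 0.
- wheel (a point): Centre of the toothed wheel's flat top, 64 mm above the table, at x = -35 mm of the stand; axes as stand. The wheel is 136 mm across, 6 mm thick and does not turn. The gauge goes in over it, moving along the stand's +x. Overhead the clamp plate (117 to 128 mm above the table) begins at the stand's x = -3 mm, the top bracket (190 to 202 mm) at x = 30 mm; the pickup reaches up to 160 mm.
- gap (a point): Point on the wheel's top straight below the pickup's axis, 64 mm above the table; axes as stand. The pickup, an upright threaded barrel 18 mm across with a flat face, starts 5.6 to 9.2 mm above it. No pose tells the face's exact height: the pickup's projection below its clamp plate differs by up to 1.6 mm either way from start to start.
- carriage: The slide on the column with the aluminium clamp plate that holds the pickup (the pickup counts as part of it); it goes down as the screw is turned clockwise. Origin: on the line x = 0, y = 0 of the stand, 126 mm above the table when the knob reads zero; axes as stand.
- knob (a joint): Angle of the adjusting screw's knob, rad, growing clockwise seen from above; starts within 0.06 of zero. Steep screw: 1 rad lowers the pickup 3.18 mm; 0.5 to 1.75 rad are needed, end stop at 2.4. Its friction is a steady 0.05 N m or so; each newton of nip on the blade adds 0.003 N m. From first touch the nip grows by about 1.8 N per 0.01 rad. It stays where it is left.
- knob_grip (a point): On the screw's axis, in the middle of the knob's black bar, 230 mm above the table. The bar is 54 mm long, 12 mm thick and 26 mm high (217 to 243 mm above the table), on a round hub 32 mm across. x along the bar (along the stand's x when the knob reads zero), z up; turns with the knob.
- gauge: The thin setting gauge, about 90 g, loose on the mat: a flat brass blade 90 mm long, 18 mm wide and 4 mm thick with a black upright handle 45 mm long, 14 mm thick and 24 mm high at its end, all flush on the underside. Origin: on the underside, below the middle of the handle; x points along the blade to its tip, z up when lying flat. The handle reaches 22.5 mm either way from the origin along x, the blade from there to x = 112.5 mm.
- gauge_tip (a point): Middle of the blade's free end, on the underside, 112.5 mm from the gauge's origin; axes as gauge. With the gauge properly in the gap the tip lies about 10 to 25 mm beyond gap (stand's +x), and the handle stands on the wheel too.
- mat: Black rubber mat 220 x 160 x 3 mm, fixed. Origin: centre of its underside; x along the long side, z up.
- block_gauge: The other gauge on the mat, a bystander: same handle, but a short thick brass blade (50 x 18 x 12 mm). Origin and axes as gauge.
- spare_motor: Bystander: small loose brushless motor, 33 mm across, 40 mm high with its shaft. Origin: centre of its underside.
- battery: Bystander: grey battery pack 105 x 36 x 28 mm. Origin: centre of its underside, x along its length.
- hex_driver: Bystander: screwdriver 170 mm long with a black handle. Origin: on the table below its middle, x towards the tip.
Not all that is in view belongs to the job. What is shaped like the gauge but green is not meant.

How it is judged:
On the way, in this order (a step that is already met when the one before it is completed fails the run):
1. the gauge's blade lies flat on the wheel under the pickup, its tip 8 to 30 mm beyond the pickup's axis, let go of and not yet nipped (x of gauge_tip in the frame of gap between 0.008 and 0.03 m and y of gauge_tip in the frame of gap between -0.01 and 0.01 m and z of gauge_tip in the frame of gap between -0.002 and 0.0015 m and angle between gauge's own z axis and vertical below 0.04 rad and contact force between the fingers and gauge below 0.3 N and contact force between carriage and gauge below 0.5 N), for 0.2 s.
2. the pickup nips the blade with at least 1 N, the blade still in the gap, knob and gauge let go of (x of gauge_tip in the frame of gap between 0.008 and 0.03 m and y of gauge_tip in the frame of gap between -0.01 and 0.01 m and z of gauge_tip in the frame of gap between -0.002 and 0.0015 m and angle between gauge's own z axis and vertical below 0.04 rad and contact force between carriage and gauge above 1 N and contact force between the fingers and stand below 0.3 N and contact force between the fingers and gauge below 0.3 N), for 0.3 s.
At the end, for the whole second after the job is handed in: The gauge lies flat and still on the mat (handle over the mat), and the pickup's face stands where the blade set it: 3.3 to 4.2 mm above the wheel (z of gauge in the frame of mat between 0.001 and 0.006 m and angle between gauge's own z axis and vertical below 0.06 rad and x of gauge in the frame of mat between -0.115 and 0.115 m and y of gauge in the frame of mat between -0.085 and 0.085 m and linear speed of gauge below 0.02 m/s and z of pickup_c1 in the frame of gap between 0.0053 and 0.0062 m); the robot touches nothing.
It fails at once if the blade is clamped hard: more than 25 N between pickup and gauge (contact force between carriage and gauge above 25 N).
It fails at once if a bystander is moved by more than 30 mm (distance of any of block_gauge, spare_motor, battery, hex_driver from where it was at the start of the episode above 0.03 m).
It also fails if it takes over 72 s, if anything falls off the work surface, if the arm or the gripper's body presses on something with over 40 N, if the wrist force passes 120 N, or if a joint passes its speed limit or range.

## Robot

A 6-joint arm with a two-finger parallel gripper is mounted at the origin on the work surface. World frame = base frame: x ahead of the robot, y to its left, z up, the work surface at z = 0. Lengths are in m, angles in rad, forces in N, time in s.
With the tool pointing down it reaches from about 0.35 to 0.925 m from the base axis. Payload 6.4 kg.
Tool frame: the origin (TCP) lies at the very end of the fingers, on their centre line; the grasp point (between the pads) lies 19 mm behind it; z points along the fingers, x is the direction in which the jaws open and shut, and the axes are right-handed (so a half turn about z gives the same grasp; the last joint's range is limited). The gripper opens to 85 mm and grips with 20 to 120 N. Pads are 22 mm wide; open, the fingers measure 114 mm over their backs; the gripper's body (76 mm by 85 mm) begins 54 mm behind the grasp point. The pads swing forward as they close: fully open they stand 13 mm farther back than shut.
Start: joints at [1.143, 0.245, 1.558, -0, 1.339, -0.174], TCP at [0.163, 0.629, 0.231] pointing down, gripper open.
Joint ranges: [-3.13, 3.13], [-1.02, 2.26], [0.13, 2.54], [-0.95, 4.09], [0.21, 2.88], [-2.74, 2.74]. Speed limits (rad/s): [2.57, 2.57, 3.14, 3.14, 3.14, 3.14].

## Interface

Orientations are given as a unit quaternion [w, x, y, z].
In Python, from plant import manip, viewer gives the robot as it stands.
- The arm moves only by the tool arm_command, never from a script. Its argument "motion" is a list of rows, each an object of numbers: "tx", "ty", "tz": the shift along the tool's x, y, z in m; "twist": the turn about the tool's z in rad. A call has 1 to 8 rows; each row is the pose to reach, as a shift and turn from the pose commanded when the call began, along the tool's axes at that moment; what a row does not reach only later rows make up. A row lasts 1/8 s, in which the tool goes at most 62.5 mm and 10.7 degrees, less where a joint would pass 70% of its speed; a pose out of reach is approached as far as the arm can. A call with a gripper value outside its range is refused whole. "jaw" is the closure in counts, from 0 (fully open) to 255 (shut), set as the call begins (left out, the last holds). The fingers move at their own pace and stop on an object; "squeeze" is the grip in N (left out, the last holds). Time passes only in rows, so rows that repeat a pose let the fingers close. It gives the time, the measured TCP pose, the force and the opening at its end, in the units of the state.
- manip.get_obs(): the state, without advancing time (a new reading comes with each control period).
- viewer.snapshot(name): name is "scene" or "top" or "wrist"; returns a dict with "img" (384x512x3 uint8, blue, green, red), "fx", "fy", "cx", "cy" (pixels), "origin" and "rotation" of the camera in the world; the wrist camera has in their place "tool_from_camera" (4x4, takes a point from camera to tool coordinates, whose origin is the TCP and whose axes are the tool frame's). Camera axes: x right, y up, looking along -z (the intrinsics and any distortion apply to the point x, -y, -z); pixel columns grow to the right and rows downward; lengths in m; the calibration is good to about 2 mm. A picture is of the moment at which its call begins: read the wrist's pose just before it. There is no depth.
- manip.hand_in(): hands the job in, once; it reports no verdict.
The state is a dict: "t": time; "joint_pos": joint angles; "qd": joint speeds; "joint_torque": joint torques, N m; "tcp_pos": TCP position; "tool_rot": TCP orientation; "wrist_force": force on the tool from outside, world axes, zero at the start; "moment": the same for the moment, N m; "gripper_width": finger opening in m.
Only numpy, scipy, OpenCV 4.12 (cv2) and the standard library are available. Lean on these libraries where they do the work, as an engineer would, in place of code of your own. Each camera call takes 0.05 s, during which the arm holds its last target.

## Working session

There is one attempt and no reset: what is moved stays moved. The work goes in short steps, Python scripts to look and compute and a tool call to move; the robot and the scene stay as the last step left them, time stands still between calls to the robot, and variables do not carry over. Pictures are saved under pics/ and viewed, and the job is handed in when it is done.

Besides the shell and the picture viewer there is one more tool, called after ">>>" by a JSON object that holds its "name" and its "arguments", one argument or row to a line. arm_command: Moves the arm, as the interface text tells. Its arguments: {"type":"object","properties":{"motion":{"type":"array"},"jaw":{"type":"number"},"squeeze":{"type":"number"}},"required":["motion"]}

```bash
ls; mkdir -p pics; cat > h.py <<'E'
import numpy as np,cv2,sys
sys.path.insert(0,'.')
from plant import manip, viewer
from scipy.spatial.transform import Rotation as R
E
python3 - <<'E'
from h import *
o=manip.get_obs();print(o)
for n in ["scene","top","wrist"]:
    s=viewer.snapshot(n);cv2.imwrite(f'pics/{n}0.png',s['img'])
    print(n,{k:v for k,v in s.items() if k!='img'})
    import pickle;pickle.dump((s,o),open(f'{n}0.pkl','wb'))
E
```

```text
pics
{'t': 0.0, 'joint_pos': array([ 1.14291180e+00,  2.45805336e-01,  1.55905040e+00,  1.58633368e-05,
        1.33866342e+00, -1.74095979e-01]), 'qd': array([-3.06432451e-05,  1.61950481e-03, -8.75681357e-04,  1.76257704e-03,
       -1.81262255e-03,  2.08277257e-03]), 'joint_torque': array([-1.56628859e-03, -4.29523695e+01, -3.26117599e+01, -2.36533024e-04,
        5.46243129e-03, -1.30621163e-05]), 'tcp_pos': array([0.162948  , 0.6286621 , 0.23016634]), 'tool_rot': array([ 4.41741752e-04,  7.90909393e-01,  6.11932515e-01, -8.56023598e-04]), 'wrist_force': array([-0.68793385, -0.82525129,  0.33960982]), 'moment': array([-0.02009885,  0.02900411,  0.039559  ]), 'gripper_width': 0.08536873720160537}
scene {'fx': 405.46870035794325, 'fy': 405.46870035794325, 'cx': 260.33555396712325, 'cy': 189.03036846633637, 'origin': array([ 0.8930127 , -0.47146083,  0.94275718]), 'rotation': array([0.90930611, 0.27292261, 0.09002018, 0.30095184])}
top {'fx': 403.7128146571871, 'fy': 403.7128146571871, 'cx': 254.8418066357668, 'cy': 191.70131068238598, 'origin': array([ 0.48376892, -0.06841522,  1.08076661]), 'rotation': array([ 0.71133485,  0.02888136, -0.04408243, -0.7008747 ])}
wrist {'fx': 304.72730073793997, 'fy': 304.72730073793997, 'cx': 253.81988788824563, 'cy': 191.5103970019111, 'tool_from_camera': array([[ 9.99999533e-01, -2.83377444e-04,  9.24192900e-04,
        -8.74367527e-05],
       [ 7.07576718e-07, -9.55851467e-01, -2.93850258e-01,
        -7.52769958e-02],
       [ 9.66661674e-04,  2.93850121e-01, -9.55851020e-01,
        -1.43257719e-01],
       [ 0.00000000e+00,  0.00000000e+00,  0.00000000e+00,
         1.00000000e+00]])}
```

View pics/scene0.png

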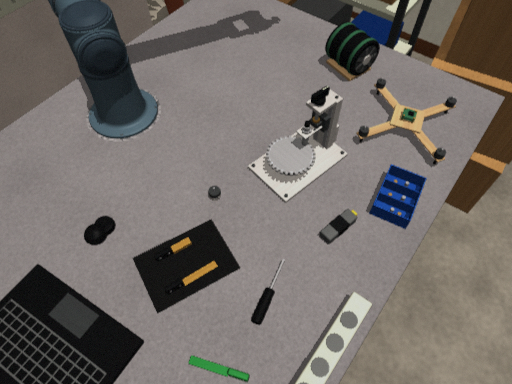

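View pics/top0.png

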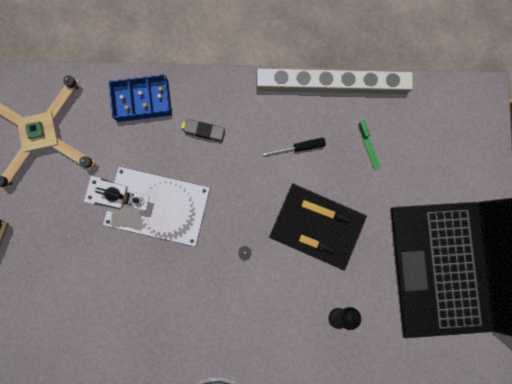

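View pics/wrist0.png

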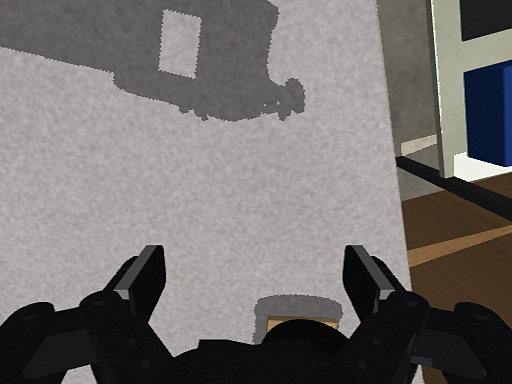

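```bash
cat >> h.py <<'E'
import pickle
def rot(q): return R.from_quat([q[1],q[2],q[3],q[0]]).as_matrix()
def cam(s,o=None):
    if 'origin' in s: return np.array(s['origin']),rot(s['rotation'])
    T=s['tool_from_camera']; Rt=rot(o['tool_rot'])
    return o['tcp_pos']+Rt@T[:3,3], Rt@T[:3,:3]
def ray(s,u,v,o=None):
    c,Rc=cam(s,o); d=Rc@np.array([(u-s['cx'])/s['fx'],-(v-s['cy'])/s['fy'],-1.]); return c,d
def onz(s,u,v,z,o=None):
    c,d=ray(s,u,v,o); return c+d*(z-c[2])/d[2]
def proj(s,P,o=None):
    c,Rc=cam(s,o); p=Rc.T@(np.asarray(P,float)-c); return np.array([s['cx']+s['fx']*p[0]/-p[2], s['cy']-s['fy']*p[1]/-p[2]])
def brass(img):
    h=cv2.cvtColor(img,cv2.COLOR_BGR2HSV); return cv2.inRange(h,(10,120,100),(30,255,255))
E
python3 - <<'E'
from h import *
for n in ['scene','top']:
    s,o=pickle.load(open(n+'0.pkl','rb'))
    m=brass(s['img']);k,l,st,c=cv2.connectedComponentsWithStats(m)
    for i in range(1,k):
        if st[i,4]>40:
            pts=np.argwhere(l==i)[:,::-1].astype(np.float32)
            r=cv2.minAreaRect(pts); 
            b=cv2.boxPoints(r)
            print(n,st[i],c[i],r,[onz(s,*p,.007)[:2].round(4).tolist() for p in b])
s,o=pickle.load(open('top0.pkl','rb'))
im=s['img']
cv2.imwrite('pics/t1.png',cv2.resize(im[150:260,70:220],None,fx=5,fy=5,interpolation=cv2.INTER_CUBIC))
cv2.imwrite('pics/t2.png',cv2.resize(im[180:275,260:375],None,fx=6,fy=6,interpolation=cv2.INTER_CUBIC))
s,o=pickle.load(open('scene0.pkl','rb'))
cv2.imwrite('pics/s1.png',cv2.resize(s['img'][80:200,240:355],None,fx=5,fy=5,interpolation=cv2.INTER_CUBIC))
E
```

```text
scene [446   1  21  34 210] [458.02857143  16.83809524] ((457.2025146484375, 18.51696014404297), (8.133641242980957, 35.76899337768555), 25.34617805480957) [[0.6638, 0.9908], [0.6312, 1.2245], [0.6636, 1.219], [0.6936, 0.9874]]
scene [432  44  80  49 890] [469.44382022  72.68876404] ((472.75689697265625, 74.02291870117188), (84.38977813720703, 22.756792068481445), 28.300756454467773) [[0.6885, 0.7932], [0.675, 0.919], [0.9575, 0.8685], [0.9593, 0.754]]
scene [328  59  26  21  96] [340.67708333  69.11458333] ((340.3049011230469, 68.74391174316406), (30.141538619995117, 4.52903938293457), 38.65980911254883) [[0.3934, 0.5927], [0.3915, 0.6148], [0.506, 0.5789], [0.507, 0.558]]
scene [470 152  36  22 348] [488.16954023 161.64367816] ((487.6095886230469, 160.9589080810547), (34.511165618896484, 10.841636657714844), 24.443954467773438) [[0.951, 0.4722], [0.9481, 0.5159], [1.0401, 0.5185], [1.0414, 0.4758]]
scene [171 237  20  15 141] [180.5035461  244.19858156] ((180.61793518066406, 244.21224975585938), (6.993257999420166, 19.911357879638672), 60.945396423339844) [[0.4454, -0.2504], [0.4623, -0.2039], [0.4809, -0.2116], [0.4639, -0.2576]]
scene [183 261  35  25 272] [199.54044118 272.5       ] ((199.50001525878906, 272.5000305175781), (7.202940464019775, 37.72969055175781), 59.03623962402344) [[0.528, -0.2981], [0.558, -0.2131], [0.5759, -0.2202], [0.5456, -0.3042]]
top [302 200  33  18 243] [317.98765432 208.69547325] ((317.9383544921875, 208.66439819335938), (34.05897521972656, 7.139509677886963), 20.556045532226562) [[0.5587, -0.2139], [0.5767, -0.2206], [0.546, -0.3061], [0.528, -0.2993]]
top [299 235  20  13 139] [308.71223022 240.96402878] ((308.6551513671875, 240.862060546875), (19.683704376220703, 7.056422710418701), 21.801410675048828) [[0.4672, -0.2074], [0.4845, -0.2143], [0.4659, -0.2629], [0.4486, -0.2559]]
```

View pics/t1.png

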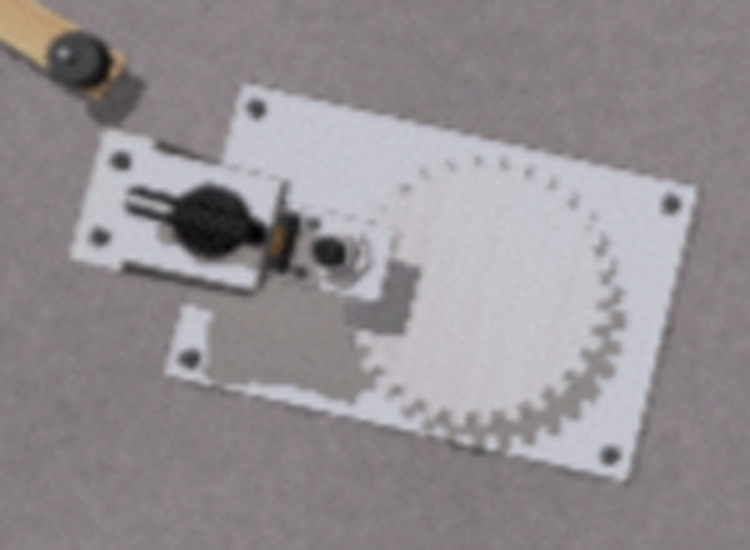

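View pics/t2.png

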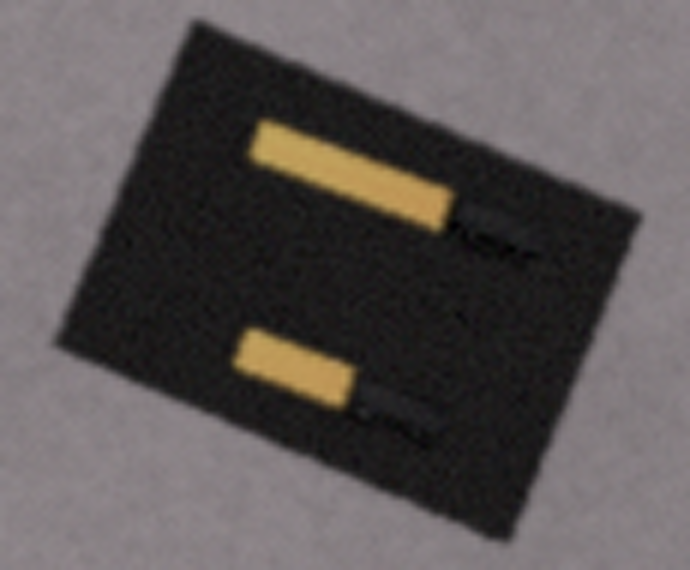

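View pics/s1.png

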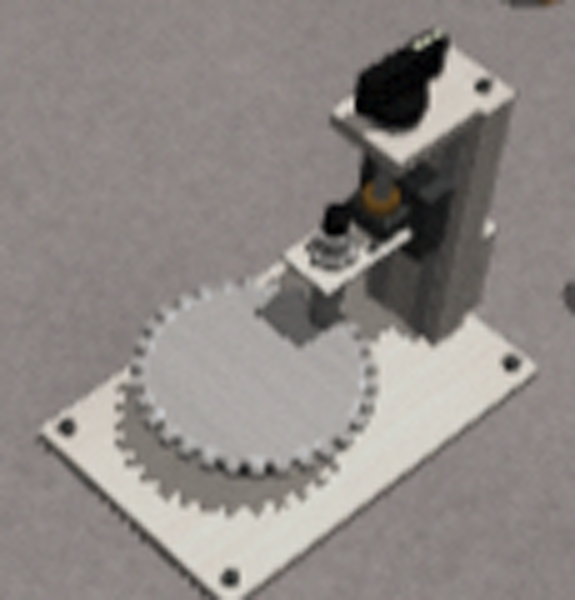

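```bash
python3 - <<'E'
from h import *
s,o=pickle.load(open('top0.pkl','rb'))
f=lambda u,v:(70+(u-2)/5,150+(v-2)/5)
C=np.array([onz(s,*f(*p),.012)[:2] for p in [(240,85),(697,187),(628,482),(165,377)]])
print(C, C.mean(0),[np.linalg.norm(C[i]-C[i-1]) for i in range(4)])
d=(C[0]-C[1])+(C[3]-C[2]); a=np.arctan2(d[1],d[0]); print('top yaw',a)
s2,o=pickle.load(open('scene0.pkl','rb'))
g=lambda u,v:(240+(u-2)/5,80+(v-2)/5)
D=np.array([onz(s2,*g(*p),.012)[:2] for p in [(537,370),(222,605),(40,435)]])
print(D)
# holes
H=np.array([onz(s,*f(*p),.012)[:2] for p in [(257,108),(672,204),(610,456),(190,358)]]);print('holes top',H,H.mean(0))
H2=np.array([onz(s2,*g(*p),.012)[:2] for p in [(512,362),(231,577),(67,427)]]);print('holes scene',H2)
# mat
M=np.array([onz(s,260+(u-3)/6,180+(v-3)/6,.003)[:2] for u,v in [(195,18),(642,213),(508,543),(57,345)]]);print('mat',M,M.mean(0))
# knob from two views
E
python3 - <<'E'
from h import *
s,o=pickle.load(open('top0.pkl','rb'));im=s['img']
cv2.imwrite('pics/t3.png',cv2.resize(im[172:212,80:150],None,fx=10,fy=10,interpolation=cv2.INTER_CUBIC))
E
```

```text
[[0.65594807 0.27522509]
 [0.6052989  0.03139456]
 [0.44933943 0.06348722]
 [0.50069253 0.30671212]] [0.55281973 0.16920475] [np.float64(0.15841626863282193), np.float64(0.249035469480203), np.float64(0.15922718787023257), np.float64(0.24858699791554353)]
top yaw 1.3643535682015533
[[0.65640606 0.27184571]
 [0.60089794 0.02960058]
 [0.45243831 0.06136475]]
holes top [[0.64374823 0.26566269]
 [0.59599852 0.04441004]
 [0.4627221  0.07327945]
 [0.51079792 0.2942319 ]] [0.55331669 0.16939602]
holes scene [[0.64167621 0.26830703]
 [0.594599   0.04726214]
 [0.4613629  0.07509609]]
mat [[ 0.62215593 -0.19072061]
 [ 0.53751502 -0.39156554]
 [ 0.39123547 -0.32995315]
 [ 0.47528016 -0.13011266]] [ 0.50654664 -0.26058799]
```

View pics/t3.png

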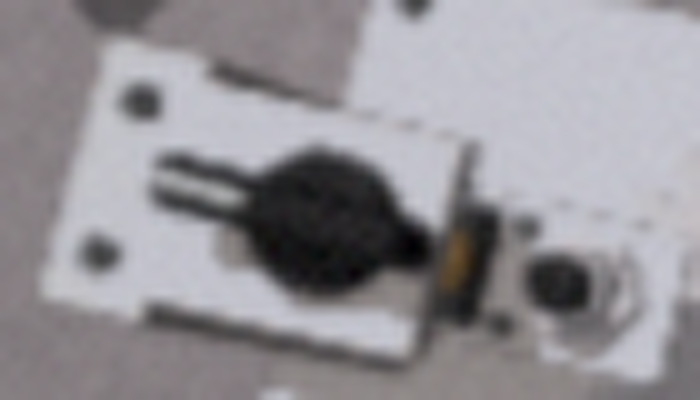

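```bash
cat >> h.py <<'E'
def go(P,yaw=None,o=None):
    """print shift/twist from current measured pose to world TCP P, tool-x yaw (deg)"""
    o=o or manip.get_obs(); Rt=rot(o['tool_rot']); d=Rt.T@(np.asarray(P)-o['tcp_pos'])
    y=np.degrees(np.arctan2(Rt[1,0],Rt[0,0])); tw=0
    if yaw is not None: tw=-np.radians((yaw-y+180)%360-180)
    print('t',round(o['t'],3),'tcp',o['tcp_pos'].round(4),'yaw',y.round(2),'-> shift',d.round(4),'twist',round(tw,4))
E
python3 -c "
from h import *
go([.40,.12,.28],20);go([.50,-.30,.2],-19.7)"
```

```text
t 0.15 tcp [0.163  0.6288 0.2304] yaw 75.46 -> shift [-0.4331  0.3571 -0.049 ] twist 0.968
t 0.15 tcp [0.163  0.6288 0.2304] yaw 75.46 -> shift [-0.8144  0.5594  0.0315] twist 1.6609
```

>>> {"name": "arm_command", "arguments": {
  "motion": [
    {"tx": -0.433, "ty": 0.357, "tz": -0.049, "twist": 0.97},
    {"tx": -0.433, "ty": 0.357, "tz": -0.049, "twist": 0.97},
    {"tx": -0.433, "ty": 0.357, "tz": -0.049, "twist": 0.97},
    {"tx": -0.433, "ty": 0.357, "tz": -0.049, "twist": 0.97},
    {"tx": -0.433, "ty": 0.357, "tz": -0.049, "twist": 0.97},
    {"tx": -0.433, "ty": 0.357, "tz": -0.049, "twist": 0.97},
    {"tx": -0.433, "ty": 0.357, "tz": -0.049, "twist": 0.97},
    {"tx": -0.433, "ty": 0.357, "tz": -0.049, "twist": 0.97}
  ],
  "jaw": 0
}}

```text
t: 1.15
tcp_pos: [0.3737, 0.1758, 0.275]
tool_rot: [-0.0, 0.985, 0.173, 0.0]
wrist_force: [1.8, 0.3, -0.5]
gripper_width: 0.0853
```

```bash
python3 -c "
from h import *
go([.53,-.34,.17],-19.7)"
```

```text
t 1.15 tcp [0.3737 0.1758 0.275 ] yaw 19.9 -> shift [-0.0286  0.5382  0.105 ] twist 0.6911
```

>>> {"name": "arm_command", "arguments": {
  "motion": [
    {"tx": -0.028, "ty": 0.52, "tz": 0.1, "twist": 0.69},
    {"tx": -0.028, "ty": 0.52, "tz": 0.1, "twist": 0.69},
    {"tx": -0.028, "ty": 0.52, "tz": 0.1, "twist": 0.69},
    {"tx": -0.028, "ty": 0.52, "tz": 0.1, "twist": 0.69},
    {"tx": -0.028, "ty": 0.52, "tz": 0.1, "twist": 0.69},
    {"tx": -0.028, "ty": 0.52, "tz": 0.1, "twist": 0.69},
    {"tx": -0.028, "ty": 0.52, "tz": 0.1, "twist": 0.69},
    {"tx": -0.028, "ty": 0.52, "tz": 0.1, "twist": 0.69}
  ],
  "jaw": 0
}}

```text
t: 2.15
tcp_pos: [0.5155, -0.2945, 0.1798]
tool_rot: [-0.0, 0.985, -0.171, -0.0]
wrist_force: [0.2, 0.7, 0.5]
gripper_width: 0.0851
```

```bash
cat >> h.py <<'E'
def shot(name,tag):
    o=manip.get_obs(); s=viewer.snapshot(name); pickle.dump((s,o),open(tag+'.pkl','wb')); cv2.imwrite(f'pics/{tag}.png',s['img']); return s,o
E
python3 -c "
from h import *
go([.5294,-.3239,.12],-19.7)
s,o=shot('wrist','w1')
m=brass(s['img']);k,l,st,c=cv2.connectedComponentsWithStats(m)
for i in range(1,k):
    if st[i,4]>200:
        pts=np.argwhere(l==i)[:,::-1].astype(np.float32)
        r=cv2.minAreaRect(pts);b=cv2.boxPoints(r);print(st[i],r,[onz(s,*p,.007,o)[:2].round(4).tolist() for p in b])
"
```

```text
t 2.15 tcp [ 0.5155 -0.2945  0.1798] yaw -19.68 -> shift [0.023  0.023  0.0598] twist 0.0004
[179 109  20  50 328] ((188.5, 133.5), (49.0, 19.0), 90.0) [[0.4661, -0.209], [0.4841, -0.2154], [0.4648, -0.2613], [0.446, -0.2546]]
```

View pics/w1.png

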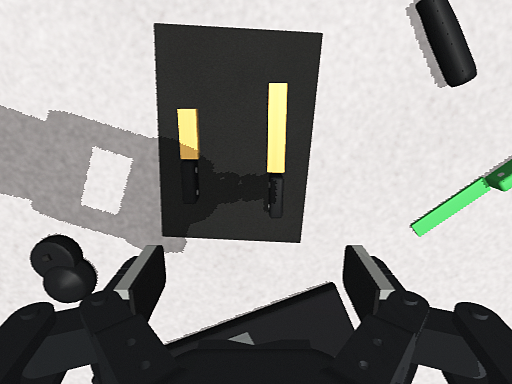

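```bash
python3 -c "
from h import *
s,o=pickle.load(open('w1.pkl','rb'))
h=cv2.cvtColor(s['img'],cv2.COLOR_BGR2HSV); m=cv2.inRange(h,(15,70,80),(35,255,255));k,l,st,c=cv2.connectedComponentsWithStats(m)
for i in range(1,k):
    if st[i,4]>200:
        pts=np.argwhere(l==i)[:,::-1].astype(np.float32)
        r=cv2.minAreaRect(pts);b=cv2.boxPoints(r);print(st[i],r,[onz(s,*p,.007,o)[:2].round(4).tolist() for p in b])
        if st[i,3]>70:
            q=[np.mean([p[0] for p in pts if p[1]==v]) for v in (90,165)]
            A=onz(s,q[0],90,.007,o);B=onz(s,q[1],165,.007,o);T=onz(s,(q[0]),82.5,.007,o);d=A-B;y=np.arctan2(d[1],d[0]);print('yaw',np.degrees(y),'tip',T,'orig',T-.1125*d/np.linalg.norm(d))
"
```

```text
[ 267   83   21   90 1637] ((276.8423156738281, 127.48845672607422), (19.03215980529785, 89.31958770751953), 1.005086064338684) [[0.5277, -0.2997], [0.5582, -0.2155], [0.5757, -0.2221], [0.5466, -0.3069]]
yaw 70.02363842076072 tip [ 0.56693827 -0.21845042  0.007     ] orig [ 0.52850462 -0.3241817   0.007     ]
[ 177  109   23   50 1007] ((188.3960418701172, 133.44027709960938), (50.28836441040039, 20.421335220336914), 86.18592071533203) [[0.4638, -0.2082], [0.4835, -0.2138], [0.4671, -0.2619], [0.4464, -0.256]]
```

```bash
python3 -c "
from h import *
go([.5277,-.3268,.007],-19.9)"
```

```text
t 2.2 tcp [ 0.5157 -0.3004  0.1772] yaw -19.91 -> shift [0.0204 0.0204 0.1702] twist -0.0002
```

>>> {"name": "arm_command", "arguments": {
  "motion": [
    {"tx": 0.02, "ty": 0.012, "tz": 0.09, "twist": 0},
    {"tx": 0.02, "ty": 0.012, "tz": 0.09, "twist": 0},
    {"tx": 0.02, "ty": 0.012, "tz": 0.09, "twist": 0},
    {"tx": 0.02, "ty": 0.012, "tz": 0.09, "twist": 0}
  ],
  "jaw": 90,
  "squeeze": 40
}}

```text
t: 2.7
tcp_pos: [0.5308, -0.3108, 0.092]
tool_rot: [0.001, 0.985, -0.171, 0.001]
wrist_force: [-0.1, -0.4, 1.5]
gripper_width: 0.0554
```

```bash
python3 -c "
from h import *
go([.5277,-.3268,.007],-19.9)
s,o=shot('wrist','w2');go([.5277,-.3268,.007],-19.9)"
```

```text
t 2.7 tcp [ 0.5308 -0.3108  0.092 ] yaw -19.64 -> shift [0.0023 0.0161 0.085 ] twist 0.0045
t 2.75 tcp [ 0.5311 -0.311   0.0927] yaw -19.63 -> shift [0.0019 0.0159 0.0857] twist 0.0047
```

View pics/w2.png

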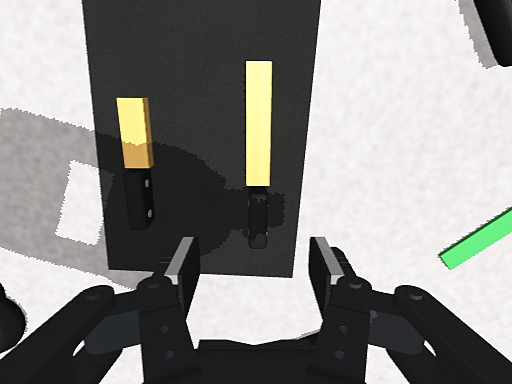

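>>> {"name": "arm_command", "arguments": {
  "motion": [
    {"tx": 0.002, "ty": 0.016, "tz": 0.06, "twist": 0.004},
    {"tx": 0.002, "ty": 0.016, "tz": 0.085, "twist": 0.004},
    {"tx": 0.002, "ty": 0.016, "tz": 0.085, "twist": 0.004},
    {"tx": 0.002, "ty": 0.016, "tz": 0.085, "twist": 0.004},
    {"tx": 0.002, "ty": 0.016, "tz": 0.085, "twist": 0.004}
  ],
  "jaw": 90
}}

```text
t: 3.38
tcp_pos: [0.528, -0.3272, 0.008]
tool_rot: [0.001, 0.985, -0.172, 0.002]
wrist_force: [-0.7, 0.7, 0.3]
gripper_width: 0.0552
```

>>> {"name": "arm_command", "arguments": {
  "motion": [
    {"tx": 0},
    {"tx": 0},
    {"tx": 0},
    {"tx": 0},
    {"tx": 0},
    {"tx": 0}
  ],
  "jaw": 255,
  "squeeze": 40
}}

```text
invalid input
```

```bash
python3 -c "
from h import *
s,o=shot('wrist','w3');go([.5277,-.3268,.007],-19.9);print(o['gripper_width'],o['wrist_force'])"
```

```text
t 3.425 tcp [ 0.5278 -0.327   0.0076] yaw -19.86 -> shift [-0.0002 -0.0002  0.0006] twist 0.0007
0.05522146834891882 [-0.69974894  0.65937999  0.29590784]
```

View pics/w3.png

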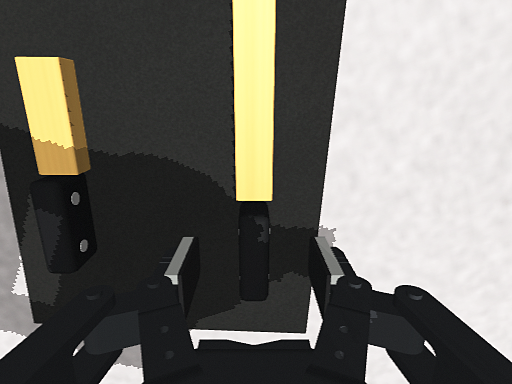

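>>> {"name": "arm_command", "arguments": {
  "motion": [
    {"tx": 0, "ty": 0, "tz": 0, "twist": 0},
    {"tx": 0, "ty": 0, "tz": 0, "twist": 0},
    {"tx": 0, "ty": 0, "tz": 0, "twist": 0},
    {"tx": 0, "ty": 0, "tz": 0, "twist": 0},
    {"tx": 0, "ty": 0, "tz": 0, "twist": 0},
    {"tx": 0, "ty": 0, "tz": 0, "twist": 0}
  ],
  "jaw": 255,
  "squeeze": 40
}}

```text
t: 4.18
tcp_pos: [0.527, -0.3265, 0.0059]
tool_rot: [0.0, 0.985, -0.173, 0.0]
wrist_force: [1.0, 0.2, 4.3]
gripper_width: 0.0131
```

```bash
python3 -c "
from h import *
s,o=shot('wrist','w4');go([.5277,-.3268,.007],-19.9);print(o['gripper_width'],o['wrist_force'])"
```

```text
t 4.225 tcp [ 0.527  -0.3265  0.0059] yaw -19.88 -> shift [ 0.0008  0.     -0.0011] twist 0.0003
0.013072029324180843 [1.03595806 0.23051415 4.27666261]
```

View pics/w4.png

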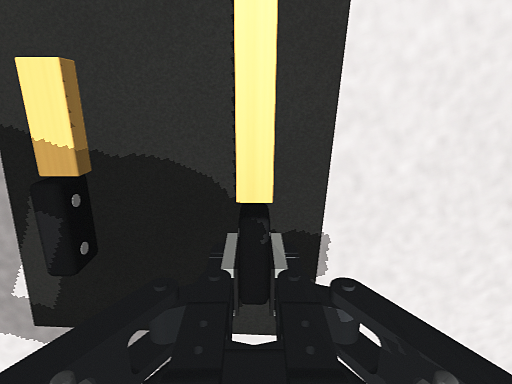

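```bash
python3 -c "
from h import *
s,o=pickle.load(open('w4.pkl','rb'))
E=onz(s,254.5,203.5,.007,o); F=onz(s,255.5,5,.007,o); Rt=rot(o['tool_rot'])
d=F-E;print('yaw',np.degrees(np.arctan2(d[1],d[0])))
print('edge in tool',Rt.T@(E-o['tcp_pos']))
go([.522,.0225,.14],-11.9)"
```

```text
yaw 69.8803698950198
edge in tool [ 0.00012442 -0.02486598 -0.00108294]
t 4.225 tcp [ 0.527  -0.3265  0.0059] yaw -19.88 -> shift [-0.1233 -0.3265 -0.1343] twist -0.1393
```

>>> {"name": "arm_command", "arguments": {
  "motion": [
    {"tx": 0, "ty": 0, "tz": -0.06, "twist": 0},
    {"tx": 0, "ty": 0, "tz": -0.12, "twist": 0},
    {"tx": -0.123, "ty": -0.326, "tz": -0.134, "twist": -0.139},
    {"tx": -0.123, "ty": -0.326, "tz": -0.134, "twist": -0.139},
    {"tx": -0.123, "ty": -0.326, "tz": -0.134, "twist": -0.139},
    {"tx": -0.123, "ty": -0.326, "tz": -0.134, "twist": -0.139},
    {"tx": -0.123, "ty": -0.326, "tz": -0.134, "twist": -0.139},
    {"tx": -0.123, "ty": -0.326, "tz": -0.134, "twist": -0.139}
  ]
}}

```text
t: 5.22
tcp_pos: [0.5203, 0.0249, 0.1384]
tool_rot: [-0.0, 0.995, -0.103, -0.001]
wrist_force: [0.3, 0.5, -1.9]
gripper_width: 0.0131
```

>>> {"name": "arm_command", "arguments": {
  "motion": [
    {"tx": 0, "ty": 0, "tz": 0, "twist": 0},
    {"tx": 0, "ty": 0, "tz": 0, "twist": 0},
    {"tx": 0, "ty": 0, "tz": 0, "twist": 0}
  ]
}}

```text
t: 5.6
tcp_pos: [0.5217, 0.0211, 0.1391]
tool_rot: [0.0, 0.995, -0.105, -0.0]
wrist_force: [0.1, 0.2, -0.9]
gripper_width: 0.0131
```

```bash
python3 -c "
from h import *
s,o=shot('wrist','w5');go([.522,.0225,.14],-11.9);print(o['gripper_width'],o['wrist_force'],o['qd'])"
```

```text
t 5.65 tcp [0.5218 0.0211 0.1392] yaw -12.02 -> shift [-0.0001 -0.0014 -0.0008] twist -0.0021
0.013125051922500644 [ 0.06597625  0.15978312 -0.93249714] [-0.00022904 -0.00120703 -0.00500414  0.00312061  0.00063254  0.00201838]
```

View pics/w5.png

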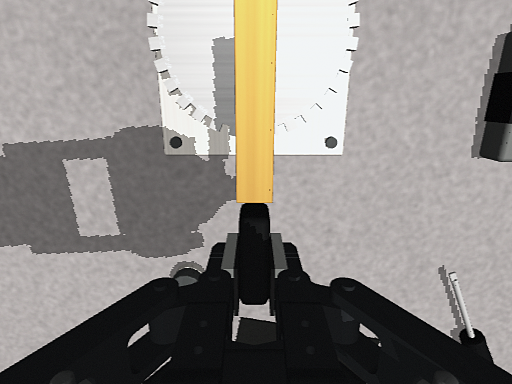

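```bash
python3 -c "
from h import *
s,o=pickle.load(open('w5.pkl','rb'))
cv2.imwrite('pics/w5z.png',cv2.resize(s['img'][0:170,130:380],None,fx=3,fy=3,interpolation=cv2.INTER_CUBIC))
g=cv2.cvtColor(s['img'],cv2.COLOR_BGR2GRAY)
out=[]
for (u,v) in [(176,142),(331,142)]:
    a=g[v-8:v+9,u-8:u+9]; ys,xs=np.where(a<90); uu,vv=u-8+xs.mean(),v-8+ys.mean()
    P=onz(s,uu,vv,.012,o); out.append(P);print(uu,vv,P)
A,B=out;m=(A+B)/2;d=A-B;n=np.array([d[1],-d[0]]);
print('mid',m,'sep',np.linalg.norm(d),'yaw normal',np.degrees(np.arctan2(n[1],n[0])))
"
```

```text
175.46017699115043 141.858407079646 [0.4613035  0.07219304 0.012     ]
330.84615384615387 142.2 [0.59564021 0.04333325 0.012     ]
mid [0.52847185 0.05776314 0.012     ] sep 0.13740174448809378 yaw normal 77.87533314228341
```

View pics/w5z.png

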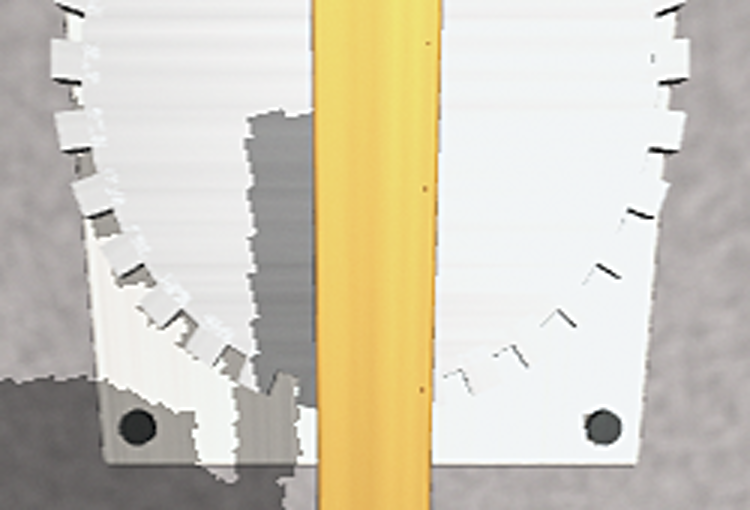

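```bash
python3 -c "
from h import *
go([.5275,.0515,.073],-12.05)"
```

```text
t 5.65 tcp [0.5218 0.0211 0.1392] yaw -12.02 -> shift [-0.0007 -0.0309  0.0662] twist 0.0006
```

>>> {"name": "arm_command", "arguments": {
  "motion": [
    {"tx": -0.0007, "ty": -0.031, "tz": 0.03, "twist": 0},
    {"tx": -0.0007, "ty": -0.031, "tz": 0.06, "twist": 0},
    {"tx": -0.0007, "ty": -0.031, "tz": 0.066, "twist": 0},
    {"tx": -0.0007, "ty": -0.031, "tz": 0.066, "twist": 0},
    {"tx": -0.0007, "ty": -0.031, "tz": 0.066, "twist": 0}
  ]
}}

```text
t: 6.28
tcp_pos: [0.5287, 0.0521, 0.075]
tool_rot: [0.0, 0.995, -0.104, 0.001]
wrist_force: [0.1, -0.0, -1.2]
gripper_width: 0.013
```

```bash
python3 -c "
from h import *
o=manip.get_obs();go([.5275,.0515,.067],-12.05);print(o['wrist_force'],o['moment'])
s,o=shot('scene','s2')
cv2.imwrite('pics/s2z.png',cv2.resize(s['img'][80:220,220:355],None,fx=5,fy=5,interpolation=cv2.INTER_CUBIC))"
```

```text
t 6.275 tcp [0.5287 0.0521 0.075 ] yaw -11.96 -> shift [-0.0011  0.0008  0.0079] twist 0.0015
[ 0.09842416 -0.03552751 -1.24877529] [-0.05662308 -0.05697788 -0.05707534]
```

View pics/s2z.png

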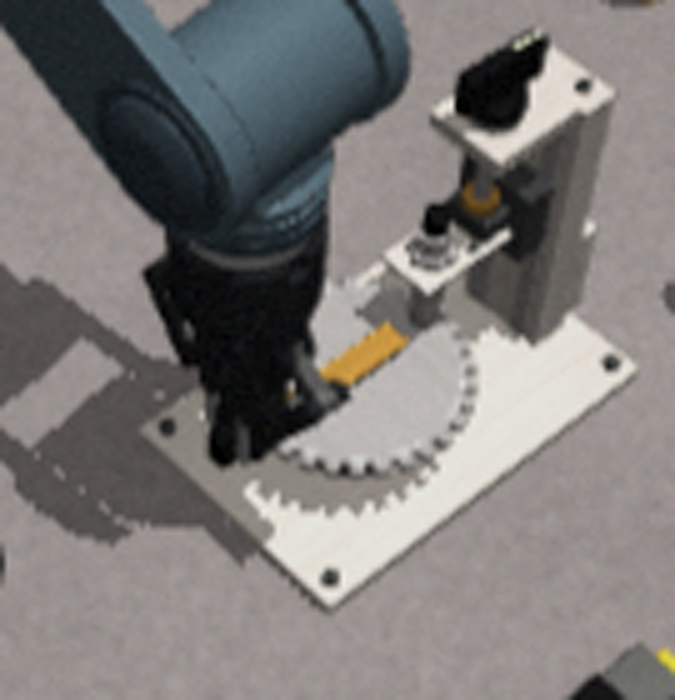

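>>> {"name": "arm_command", "arguments": {
  "motion": [
    {"tx": -0.001, "ty": 0, "tz": 0.004, "twist": 0},
    {"tx": -0.001, "ty": 0, "tz": 0.0055, "twist": 0},
    {"tx": -0.001, "ty": 0, "tz": 0.0065, "twist": 0},
    {"tx": -0.001, "ty": 0, "tz": 0.0065, "twist": 0}
  ]
}}

```text
t: 6.82
tcp_pos: [0.5266, 0.0529, 0.067]
tool_rot: [0.0, 0.995, -0.104, -0.0]
wrist_force: [-0.6, -0.1, -0.3]
gripper_width: 0.0132
```

```bash
python3 -c "
from h import *
o=manip.get_obs();go([.5275,.0515,.067],-12.05);print(o['wrist_force'],o['moment'])"
```

```text
t 6.825 tcp [0.5266 0.0529 0.067 ] yaw -11.91 -> shift [ 0.0012  0.0012 -0.    ] twist 0.0024
[-0.57922254 -0.09654371 -0.27135772] [-0.0489866   0.02139838  0.01076903]
```

>>> {"name": "arm_command", "arguments": {
  "motion": [
    {"tx": 0, "ty": 0, "tz": 0.001, "twist": 0},
    {"tx": 0, "ty": 0, "tz": 0.001, "twist": 0},
    {"tx": 0, "ty": 0, "tz": 0.001, "twist": 0}
  ]
}}

```text
t: 7.2
tcp_pos: [0.5267, 0.0529, 0.0668]
tool_rot: [0.0, 0.995, -0.104, -0.0]
wrist_force: [-4.0, 0.6, 4.4]
gripper_width: 0.0134
```

```bash
python3 -c "
from h import *
o=manip.get_obs();go([.5275,.0515,.067],-12.05);print(o['wrist_force'],o['moment'])"
```

```text
t 7.2 tcp [0.5267 0.0529 0.0668] yaw -11.9 -> shift [ 0.001   0.0012 -0.0002] twist 0.0026
[-3.95967169  0.6257715   4.40766877] [0.10069898 0.5522695  0.01894256]
```

>>> {"name": "arm_command", "arguments": {
  "motion": [
    {"tx": 0, "ty": 0, "tz": -0.0016, "twist": 0.002},
    {"tx": 0.001, "ty": -0.01, "tz": -0.0016, "twist": 0.002},
    {"tx": 0.001, "ty": -0.02, "tz": -0.0016, "twist": 0.002},
    {"tx": 0.001, "ty": -0.03, "tz": -0.0016, "twist": 0.002},
    {"tx": 0.001, "ty": -0.039, "tz": -0.0016, "twist": 0.002},
    {"tx": 0.001, "ty": -0.039, "tz": -0.0016, "twist": 0.002},
    {"tx": 0.001, "ty": -0.039, "tz": -0.0016, "twist": 0.002}
  ]
}}

```text
t: 8.07
tcp_pos: [0.5355, 0.0908, 0.0675]
tool_rot: [0.0, 0.995, -0.105, -0.0]
wrist_force: [1.3, 0.4, -1.4]
gripper_width: 0.013
```

```bash
python3 -c "
from h import *
o=manip.get_obs();go([.5358,.0907,.067],-12.05);print(o['wrist_force'],o['moment'])
s,o=shot('scene','s3')
cv2.imwrite('pics/s3z.png',cv2.resize(s['img'][80:220,220:355],None,fx=5,fy=5,interpolation=cv2.INTER_CUBIC))"
```

```text
t 8.075 tcp [0.5355 0.0908 0.0675] yaw -12.02 -> shift [0.0003 0.0001 0.0005] twist 0.0005
[ 1.26599652  0.3605718  -1.41335529] [-0.07390573 -0.00579778  0.02390197]
```

View pics/s3z.png

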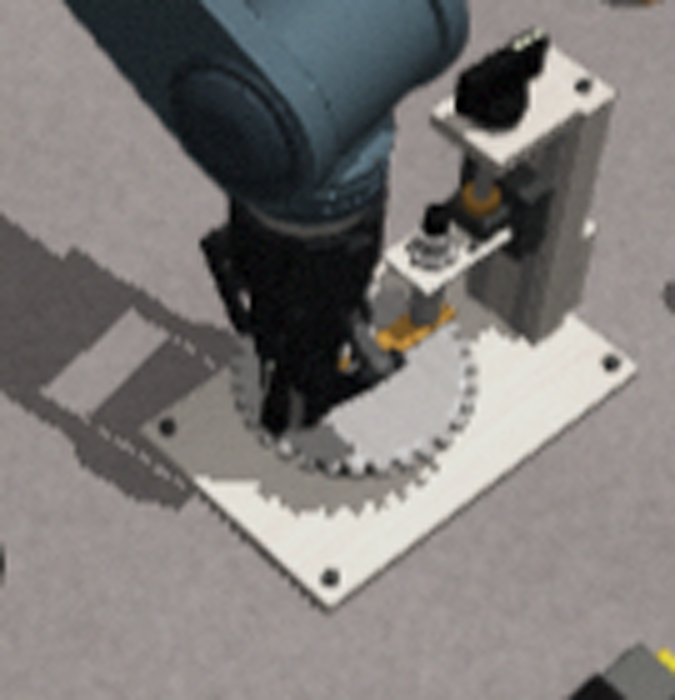

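>>> {"name": "arm_command", "arguments": {
  "motion": [
    {"tx": 0, "ty": 0, "tz": 0.0007, "twist": 0},
    {"tx": 0, "ty": 0, "tz": 0.0008, "twist": 0},
    {"tx": 0, "ty": 0, "tz": 0.0008, "twist": 0}
  ]
}}

```text
t: 8.5
tcp_pos: [0.5357, 0.0906, 0.0669]
tool_rot: [0.0, 0.994, -0.105, 0.0]
wrist_force: [-0.2, -0.6, 0.9]
gripper_width: 0.0133
```

>>> {"name": "arm_command", "arguments": {
  "motion": [
    {"tx": 0, "ty": 0, "tz": 0, "twist": 0},
    {"tx": 0, "ty": 0, "tz": 0, "twist": 0},
    {"tx": 0, "ty": 0, "tz": 0, "twist": 0},
    {"tx": 0, "ty": 0, "tz": 0, "twist": 0}
  ],
  "jaw": 100
}}

```text
t: 9.0
tcp_pos: [0.5356, 0.0908, 0.0668]
tool_rot: [-0.0, 0.994, -0.105, 0.0]
wrist_force: [-0.4, -0.2, 0.1]
gripper_width: 0.0517
```

```bash
python3 -c "
from h import *
o=manip.get_obs();go([.5358,.0907,.067],-12.05);print(o['wrist_force'],o['moment'],o['gripper_width'])
s,o=shot('wrist','w6');s,o=shot('scene','s4')
cv2.imwrite('pics/s4z.png',cv2.resize(s['img'][80:220,220:355],None,fx=5,fy=5,interpolation=cv2.INTER_CUBIC))"
```

```text
t 9.0 tcp [0.5356 0.0908 0.0668] yaw -12.03 -> shift [ 0.0002  0.0001 -0.0002] twist 0.0003
[-0.39386086 -0.22778929  0.12919794] [-0.01354136  0.02390304 -0.0239067 ] 0.05169432205255464
```

View pics/w6.png

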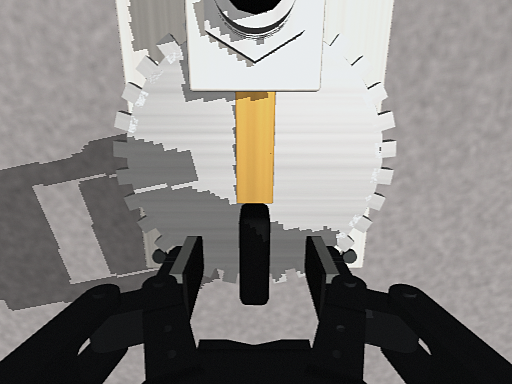

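View pics/s4z.png

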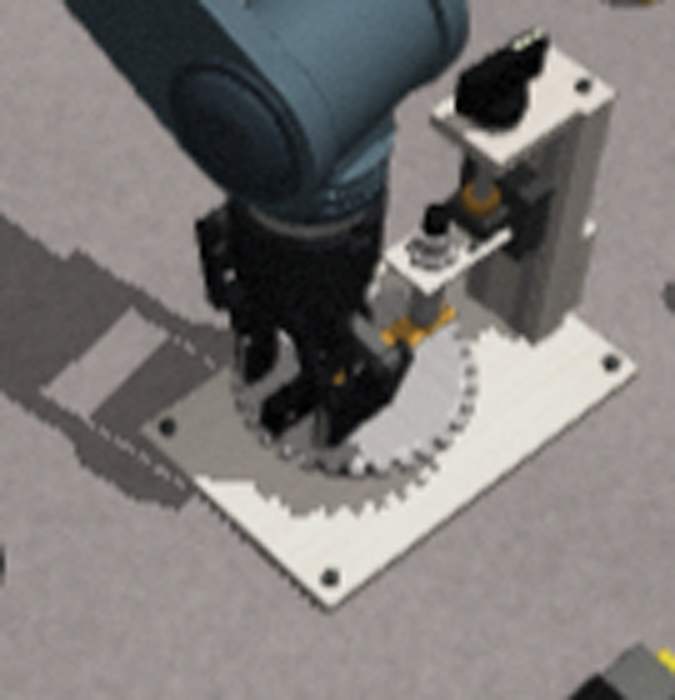

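```bash
python3 -c "
from h import *
s,o=pickle.load(open('w6.pkl','rb'))
u=np.array([np.cos(np.radians(78)),np.sin(np.radians(78))]);v=np.array([-u[1],u[0]]);c=np.array([.5525,.1688])
f=lambda P:((P[:2]-c)@u*1e3,(P[:2]-c)@v*1e3)
print('plate L,R',f(onz(s,189.5,90,.128,o)),f(onz(s,321,90,.128,o)))
print('brass edge',f(onz(s,254.5,203.5,.068,o)), 'brass fwd',f(onz(s,255,95,.068,o)))
print('wheel L R',f(onz(s,114,150,.064,o)),f(onz(s,391,150,.064,o)))
go([.5525+.052*u[0],.1688+.052*u[1],.27],-12.0)
"
```

```text
plate L,R (np.float64(-2.9295513109018065), np.float64(16.909581654286047)) (np.float64(-2.9491459420966355), np.float64(-16.68713087386085))
brass edge (np.float64(-54.81920191446936), np.float64(0.2007784145711709)) brass fwd (np.float64(-3.73402301212804), np.float64(-0.016947776113307337))
wheel L R (np.float64(-28.912159492315844), np.float64(67.84248616785116)) (np.float64(-28.976468258501345), np.float64(-65.49104762709432))
t 9.1 tcp [0.5356 0.0908 0.0668] yaw -12.03 -> shift [ 2.000e-04 -1.318e-01 -2.032e-01] twist -0.0006
```

>>> {"name": "arm_command", "arguments": {
  "motion": [
    {"tx": 0, "ty": 0, "tz": -0.02, "twist": 0},
    {"tx": 0, "ty": 0, "tz": -0.07, "twist": 0},
    {"tx": 0, "ty": 0, "tz": -0.13, "twist": 0},
    {"tx": 0, "ty": 0, "tz": -0.19, "twist": 0},
    {"tx": 0, "ty": -0.05, "tz": -0.22, "twist": 0},
    {"tx": 0, "ty": -0.07, "tz": -0.22, "twist": 0},
    {"tx": 0, "ty": -0.07, "tz": -0.22, "twist": 0},
    {"tx": 0, "ty": -0.07, "tz": -0.22, "twist": 0}
  ]
}}

```text
t: 10.1
tcp_pos: [0.5493, 0.1586, 0.2845]
tool_rot: [0.001, 0.994, -0.105, -0.002]
wrist_force: [-0.4, -0.0, -0.9]
gripper_width: 0.0521
```

```bash
python3 -c "
from h import *
s,o=shot('wrist','w7');print(o['qd'].round(3));go([.5525+.052*.2079,.1688+.052*.978,.27],-12.0)"
```

```text
[-0.01  -0.005 -0.004  0.002 -0.001  0.002]
t 10.15 tcp [0.5494 0.1584 0.2848] yaw -12.08 -> shift [ 0.0009 -0.0628  0.0147] twist -0.0013
```

View pics/w7.png

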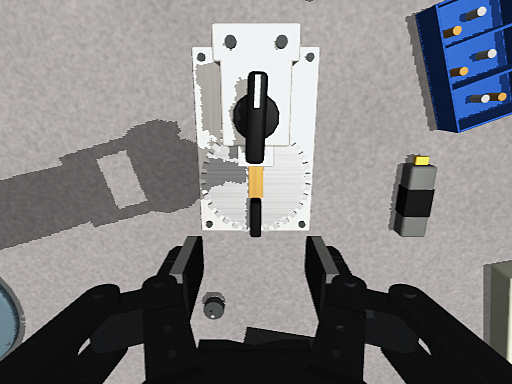

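```bash
python3 -c "
from h import *
s,o=pickle.load(open('w7.pkl','rb'))
cv2.imwrite('pics/w7z.png',cv2.resize(s['img'][60:180,200:320],None,fx=5,fy=5,interpolation=cv2.INTER_CUBIC))
A=onz(s,259,72,.243,o);B=onz(s,256,162.5,.243,o);d=A-B
print(A,B,np.linalg.norm(d),(A+B)/2,np.degrees(np.arctan2(d[1],d[0])))
H=onz(s,255.5,117,.217,o);print(H)"
```

```text
[0.57022477 0.24473739 0.243     ] [0.55780149 0.19415512 0.243     ] 0.0520855498369863 [0.56401313 0.21944625 0.243     ] 76.20098568667494
[0.5628516  0.21934667 0.217     ]
```

View pics/w7z.png

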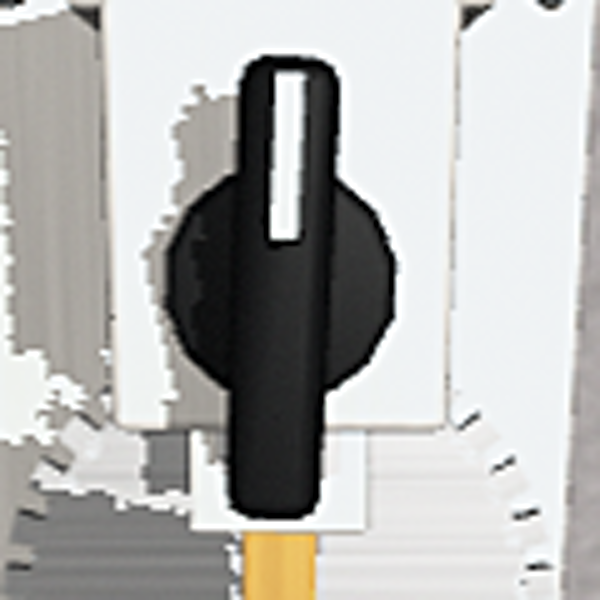

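>>> {"name": "arm_command", "arguments": {
  "motion": [
    {"tx": 0.001, "ty": -0.03, "tz": 0.0, "twist": 0.026},
    {"tx": 0.001, "ty": -0.0625, "tz": 0.0, "twist": 0.026},
    {"tx": 0.001, "ty": -0.0625, "tz": 0.02, "twist": 0.026},
    {"tx": 0.001, "ty": -0.0625, "tz": 0.03, "twist": 0.026},
    {"tx": 0.001, "ty": -0.0625, "tz": 0.03, "twist": 0.026},
    {"tx": 0.001, "ty": -0.0625, "tz": 0.03, "twist": 0.026}
  ]
}}

```text
t: 10.9
tcp_pos: [0.5644, 0.2195, 0.2571]
tool_rot: [0.0, 0.993, -0.118, 0.0]
wrist_force: [-0.3, 0.5, 0.5]
gripper_width: 0.0521
```

```bash
python3 -c "
from h import *
o=manip.get_obs();print(o['qd'].round(3),o['wrist_force'],o['moment']);go([.5634,.2196,.221],-13.6)"
```

```text
[ 0.005 -0.006 -0.015  0.     0.001  0.001] [-0.29097769  0.53041068  0.52385836] [ 0.01319325 -0.01482736  0.03226342]
t 10.9 tcp [0.5644 0.2195 0.2571] yaw -13.58 -> shift [-0.001   0.0001  0.0361] twist 0.0003
```

>>> {"name": "arm_command", "arguments": {
  "motion": [
    {"tx": -0.001, "ty": 0, "tz": 0.02, "twist": 0},
    {"tx": -0.001, "ty": 0, "tz": 0.035, "twist": 0},
    {"tx": -0.001, "ty": 0, "tz": 0.035, "twist": 0},
    {"tx": -0.001, "ty": 0, "tz": 0.035, "twist": 0}
  ]
}}

```text
t: 11.4
tcp_pos: [0.5633, 0.2205, 0.2218]
tool_rot: [-0.0, 0.993, -0.118, 0.0]
wrist_force: [-0.3, 0.1, -0.1]
gripper_width: 0.052
```

```bash
python3 -c "
from h import *
o=manip.get_obs();print(o['wrist_force'],o['moment']);go([.5634,.2196,.221],-13.6)
s,o=shot('wrist','w8')"
```

```text
[-0.27721841  0.05830764 -0.13579336] [-0.02351527  0.02773657 -0.02383741]
t 11.4 tcp [0.5633 0.2205 0.2218] yaw -13.52 -> shift [0.0003 0.0008 0.0008] twist 0.0014
```

View pics/w8.png

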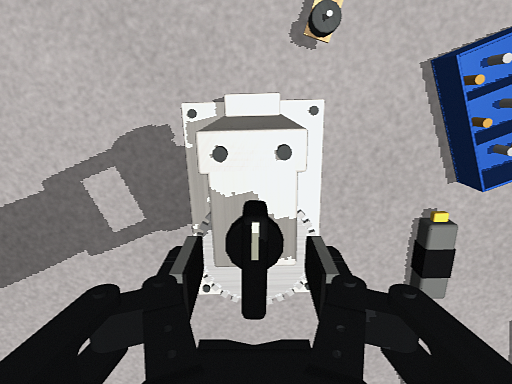

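>>> {"name": "arm_command", "arguments": {
  "motion": [
    {"tx": 0, "ty": 0.001, "tz": 0.0, "twist": 0},
    {"tx": 0, "ty": 0.001, "tz": 0.0, "twist": 0},
    {"tx": 0, "ty": 0.001, "tz": 0.0, "twist": 0},
    {"tx": 0, "ty": 0.001, "tz": 0.0, "twist": 0},
    {"tx": 0, "ty": 0.001, "tz": 0.0, "twist": 0},
    {"tx": 0, "ty": 0.001, "tz": 0.0, "twist": 0}
  ],
  "jaw": 255,
  "squeeze": 40
}}

```text
t: 12.2
tcp_pos: [0.5632, 0.2194, 0.2223]
tool_rot: [-0.0, 0.993, -0.118, 0.0]
wrist_force: [-2.2, -0.6, 3.2]
gripper_width: 0.0111
```

```bash
cat >> h.py <<'E'
def st():
    o=manip.get_obs();Rt=rot(o['tool_rot']);y=np.degrees(np.arctan2(Rt[1,0],Rt[0,0]))
    print('t %.3f'%o['t'],o['tcp_pos'].round(4),'yaw %.2f'%y,'F',o['wrist_force'].round(2),'M',o['moment'].round(3),'w %.4f'%o['gripper_width'],'tq6 %.3f'%o['joint_torque'][5])
E
python3 -c "
from h import *
st()"
```

```text
t 12.200 [0.5632 0.2194 0.2223] yaw -13.52 F [-2.2  -0.63  3.16] M [-0.153  0.065 -0.058] w 0.0111 tq6 -0.018
```

>>> {"name": "arm_command", "arguments": {
  "motion": [
    {"tx": 0, "ty": 0, "tz": 0, "twist": 0.06},
    {"tx": 0, "ty": 0, "tz": 0, "twist": 0.12},
    {"tx": 0, "ty": 0, "tz": 0, "twist": 0.18},
    {"tx": 0, "ty": 0, "tz": 0, "twist": 0.24},
    {"tx": 0, "ty": 0, "tz": 0, "twist": 0.3}
  ]
}}

```text
t: 12.82
tcp_pos: [0.5632, 0.2195, 0.2223]
tool_rot: [-0.0, 0.964, -0.266, 0.0]
wrist_force: [-1.3, -1.3, 3.8]
gripper_width: 0.0112
```

```bash
python3 -c "
from h import *
st()"
```

```text
t 12.825 [0.5632 0.2195 0.2223] yaw -30.81 F [-1.32 -1.33  3.8 ] M [-0.152  0.222 -0.013] w 0.0112 tq6 -0.356
```

>>> {"name": "arm_command", "arguments": {
  "motion": [
    {"tx": 0, "ty": 0, "tz": 0, "twist": 0.03},
    {"tx": 0, "ty": 0, "tz": 0, "twist": 0.06}
  ]
}}

```text
t: 13.08
tcp_pos: [0.5632, 0.2195, 0.2223]
tool_rot: [-0.0, 0.956, -0.294, 0.0]
wrist_force: [-0.5, -1.1, 5.3]
gripper_width: 0.0114
```

```bash
python3 -c "
from h import *
st();s,o=shot('wrist','w9');s,o=shot('scene','s5')
cv2.imwrite('pics/s5z.png',cv2.resize(s['img'][80:220,220:355],None,fx=5,fy=5,interpolation=cv2.INTER_CUBIC))"
```

```text
t 13.075 [0.5632 0.2195 0.2223] yaw -34.19 F [-0.53 -1.14  5.29] M [-0.137  0.251  0.013] w 0.0114 tq6 -0.161
```

View pics/w9.png

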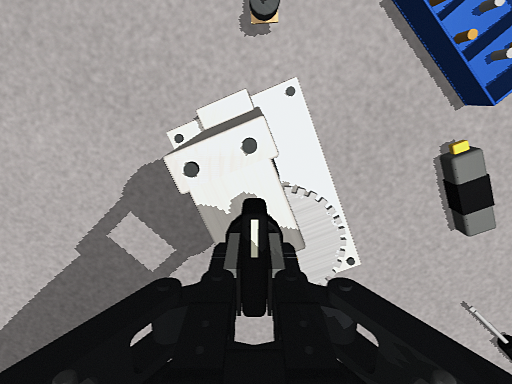

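View pics/s5z.png

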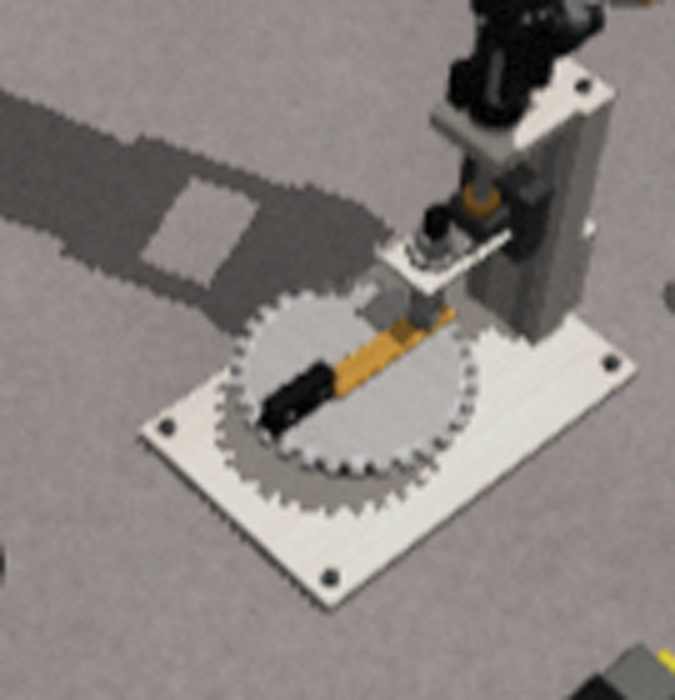

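```bash
python3 -c "
from h import *
for i in range(6): st(); viewer.snapshot('top')
st()"
```

```text
t 13.175 [0.5631 0.2195 0.2223] yaw -34.18 F [-1.61  0.14  5.82] M [-0.061  0.293 -0.114] w 0.0111 tq6 0.012
t 13.225 [0.5631 0.2195 0.2223] yaw -34.16 F [-2.1  -0.49  6.5 ] M [-0.1    0.307 -0.064] w 0.0109 tq6 -0.049
t 13.275 [0.5631 0.2195 0.2223] yaw -34.16 F [-1.58  0.2   5.26] M [-0.084  0.279 -0.052] w 0.0113 tq6 -0.062
t 13.325 [0.5631 0.2195 0.2223] yaw -34.16 F [-0.56 -0.76  4.72] M [-0.048  0.233 -0.101] w 0.0108 tq6 -0.065
t 13.375 [0.5631 0.2195 0.2223] yaw -34.16 F [-1.83 -2.22  6.04] M [-0.1    0.26  -0.066] w 0.0110 tq6 -0.065
t 13.425 [0.5631 0.2195 0.2223] yaw -34.16 F [-2.06 -0.48  5.21] M [-0.108  0.243 -0.089] w 0.0112 tq6 -0.065
t 13.475 [0.5631 0.2195 0.2223] yaw -34.16 F [-1.63 -0.69  4.91] M [-0.115  0.239 -0.059] w 0.0109 tq6 -0.065
```

>>> {"name": "arm_command", "arguments": {
  "motion": [
    {"tx": 0, "ty": 0, "tz": 0, "twist": 0.01},
    {"tx": 0, "ty": 0, "tz": 0, "twist": 0.02},
    {"tx": 0, "ty": 0, "tz": 0, "twist": 0.03},
    {"tx": 0, "ty": 0, "tz": 0, "twist": 0.04},
    {"tx": 0, "ty": 0, "tz": 0, "twist": 0.05},
    {"tx": 0, "ty": 0, "tz": 0, "twist": 0.06},
    {"tx": 0, "ty": 0, "tz": 0, "twist": 0.07},
    {"tx": 0, "ty": 0, "tz": 0, "twist": 0.08}
  ]
}}

```text
t: 14.48
tcp_pos: [0.5631, 0.2195, 0.2223]
tool_rot: [-0.0, 0.943, -0.332, 0.0]
wrist_force: [-1.3, 0.8, 5.3]
gripper_width: 0.0109
```

```bash
python3 -c "
from h import *
for i in range(5): st(); viewer.snapshot('top')
st()"
```

```text
t 14.475 [0.5631 0.2195 0.2223] yaw -38.74 F [-1.27  0.84  5.27] M [-0.14   0.263  0.051] w 0.0109 tq6 -0.030
t 14.525 [0.5631 0.2195 0.2223] yaw -38.76 F [-1.47 -0.63  5.23] M [-0.099  0.312 -0.009] w 0.0113 tq6 0.021
t 14.575 [0.5631 0.2195 0.2223] yaw -38.74 F [-1.09 -0.47  5.27] M [-0.111  0.265 -0.056] w 0.0109 tq6 -0.005
t 14.625 [0.5631 0.2195 0.2223] yaw -38.74 F [-1.23 -0.16  4.91] M [-0.092  0.323 -0.04 ] w 0.0109 tq6 -0.028
t 14.675 [0.5631 0.2195 0.2223] yaw -38.73 F [-1.46 -1.34  6.25] M [-0.056  0.267 -0.023] w 0.0108 tq6 -0.032
t 14.725 [0.5631 0.2195 0.2223] yaw -38.73 F [-1.23 -0.25  5.35] M [-0.118  0.245 -0.024] w 0.0113 tq6 -0.032
```

>>> {"name": "arm_command", "arguments": {
  "motion": [
    {"tx": 0, "ty": 0, "tz": 0, "twist": 0.015},
    {"tx": 0, "ty": 0, "tz": 0, "twist": 0.03},
    {"tx": 0, "ty": 0, "tz": 0, "twist": 0.045},
    {"tx": 0, "ty": 0, "tz": 0, "twist": 0.06},
    {"tx": 0, "ty": 0, "tz": 0, "twist": 0.061},
    {"tx": 0, "ty": 0, "tz": 0, "twist": 0.062},
    {"tx": 0, "ty": 0, "tz": 0, "twist": 0.063},
    {"tx": 0, "ty": 0, "tz": 0, "twist": 0.064}
  ]
}}

```text
t: 15.72
tcp_pos: [0.5631, 0.2195, 0.2223]
tool_rot: [-0.0, 0.932, -0.362, 0.0]
wrist_force: [-1.1, -0.1, 5.9]
gripper_width: 0.0109
```

```bash
python3 -c "
from h import *
for i in range(3): st(); viewer.snapshot('top')
st()"
```

```text
t 15.725 [0.5631 0.2195 0.2223] yaw -42.39 F [-1.1  -0.09  5.94] M [-0.073  0.247  0.002] w 0.0109 tq6 0.028
t 15.775 [0.5631 0.2195 0.2223] yaw -42.39 F [-0.58 -0.4   4.7 ] M [-0.065  0.307  0.056] w 0.0108 tq6 0.032
t 15.825 [0.5631 0.2195 0.2223] yaw -42.39 F [-1.67 -0.04  5.05] M [-0.142  0.279  0.025] w 0.0110 tq6 0.024
t 15.875 [0.5631 0.2195 0.2223] yaw -42.39 F [-1.93 -0.75  5.44] M [-0.068  0.248  0.04 ] w 0.0116 tq6 0.022
```

>>> {"name": "arm_command", "arguments": {
  "motion": [
    {"tx": 0, "ty": 0, "tz": 0, "twist": 0.015},
    {"tx": 0, "ty": 0, "tz": 0, "twist": 0.03},
    {"tx": 0, "ty": 0, "tz": 0, "twist": 0.045},
    {"tx": 0, "ty": 0, "tz": 0, "twist": 0.055},
    {"tx": 0, "ty": 0, "tz": 0, "twist": 0.058},
    {"tx": 0, "ty": 0, "tz": 0, "twist": 0.061},
    {"tx": 0, "ty": 0, "tz": 0, "twist": 0.064},
    {"tx": 0, "ty": 0, "tz": 0, "twist": 0.067}
  ]
}}

```text
t: 16.88
tcp_pos: [0.5631, 0.2195, 0.2223]
tool_rot: [-0.0, 0.92, -0.393, 0.0]
wrist_force: [-2.6, -0.4, 5.5]
gripper_width: 0.0113
```

```bash
python3 -c "
from h import *
for i in range(3): st(); viewer.snapshot('top')
st()"
```

```text
t 16.875 [0.5631 0.2195 0.2223] yaw -46.23 F [-2.6  -0.4   5.54] M [-0.157  0.311  0.014] w 0.0113 tq6 0.018
t 16.925 [0.5631 0.2195 0.2223] yaw -46.24 F [-1.75 -0.17  6.04] M [-0.15   0.283  0.056] w 0.0113 tq6 0.031
t 16.975 [0.5631 0.2195 0.2223] yaw -46.23 F [-1.53  0.07  5.37] M [-0.109  0.328 -0.011] w 0.0110 tq6 0.006
t 17.025 [0.5631 0.2195 0.2223] yaw -46.23 F [-1.56  0.5   4.73] M [-0.144  0.256 -0.047] w 0.0112 tq6 0.001
```

>>> {"name": "arm_command", "arguments": {
  "motion": [
    {"tx": 0, "ty": 0, "tz": 0, "twist": 0.015},
    {"tx": 0, "ty": 0, "tz": 0, "twist": 0.03},
    {"tx": 0, "ty": 0, "tz": 0, "twist": 0.045},
    {"tx": 0, "ty": 0, "tz": 0, "twist": 0.056},
    {"tx": 0, "ty": 0, "tz": 0, "twist": 0.057},
    {"tx": 0, "ty": 0, "tz": 0, "twist": 0.058},
    {"tx": 0, "ty": 0, "tz": 0, "twist": 0.059},
    {"tx": 0, "ty": 0, "tz": 0, "twist": 0.06}
  ]
}}

```text
t: 18.02
tcp_pos: [0.5631, 0.2196, 0.2223]
tool_rot: [-0.0, 0.908, -0.42, 0.0]
wrist_force: [-1.6, -0.6, 5.9]
gripper_width: 0.0117
```

```bash
python3 -c "
from h import *
for i in range(2): st(); viewer.snapshot('top')
st()"
```

```text
t 18.025 [0.5631 0.2196 0.2223] yaw -49.66 F [-1.59 -0.6   5.87] M [-0.06   0.299  0.117] w 0.0117 tq6 0.064
t 18.075 [0.5631 0.2195 0.2223] yaw -49.66 F [-0.89  0.23  5.36] M [-0.091  0.271  0.054] w 0.0111 tq6 0.069
t 18.125 [0.5631 0.2196 0.2223] yaw -49.66 F [-1.1  -0.61  5.42] M [-0.095  0.307  0.056] w 0.0111 tq6 0.060
```

>>> {"name": "arm_command", "arguments": {
  "motion": [
    {"tx": 0, "ty": 0, "tz": 0, "twist": 0.001},
    {"tx": 0, "ty": 0, "tz": 0, "twist": 0.002},
    {"tx": 0, "ty": 0, "tz": 0, "twist": 0.003}
  ]
}}

```text
t: 18.5
tcp_pos: [0.5631, 0.2196, 0.2223]
tool_rot: [-0.0, 0.907, -0.421, 0.0]
wrist_force: [-1.4, -0.9, 6.5]
gripper_width: 0.0111
```

```bash
python3 -c "
from h import *
for i in range(1): st(); viewer.snapshot('top')
st()"
```

```text
t 18.500 [0.5631 0.2196 0.2223] yaw -49.83 F [-1.41 -0.86  6.47] M [-0.128  0.386  0.107] w 0.0111 tq6 0.066
t 18.550 [0.5631 0.2196 0.2223] yaw -49.83 F [-2.75 -0.33  5.77] M [-0.079  0.294  0.048] w 0.0112 tq6 0.070
```

>>> {"name": "arm_command", "arguments": {
  "motion": [
    {"tx": 0, "ty": 0, "tz": 0, "twist": 0.003},
    {"tx": 0, "ty": 0, "tz": 0, "twist": 0.005},
    {"tx": 0, "ty": 0, "tz": 0, "twist": 0.006},
    {"tx": 0, "ty": 0, "tz": 0, "twist": 0.007},
    {"tx": 0, "ty": 0, "tz": 0, "twist": 0.008}
  ]
}}

```text
t: 19.18
tcp_pos: [0.5631, 0.2195, 0.2223]
tool_rot: [-0.0, 0.905, -0.425, 0.0]
wrist_force: [-1.3, 0.5, 5.4]
gripper_width: 0.011
```

```bash
python3 -c "
from h import *
for i in range(3): st(); viewer.snapshot('top')
st()"
```

```text
t 19.175 [0.5631 0.2195 0.2223] yaw -50.29 F [-1.3   0.54  5.39] M [-0.166  0.225  0.073] w 0.0110 tq6 0.070
t 19.225 [0.5631 0.2196 0.2223] yaw -50.29 F [-2.19 -0.74  5.18] M [-0.102  0.293  0.103] w 0.0113 tq6 0.075
t 19.275 [0.5631 0.2195 0.2223] yaw -50.29 F [-1.81  0.12  6.27] M [-0.098  0.287  0.066] w 0.0111 tq6 0.066
t 19.325 [0.5631 0.2196 0.2223] yaw -50.29 F [-1.58 -0.11  5.67] M [-0.085  0.252  0.098] w 0.0114 tq6 0.064
```

>>> {"name": "arm_command", "arguments": {
  "motion": [
    {"tx": 0, "ty": 0, "tz": 0, "twist": 0.003},
    {"tx": 0, "ty": 0, "tz": 0, "twist": 0.005},
    {"tx": 0, "ty": 0, "tz": 0, "twist": 0.006},
    {"tx": 0, "ty": 0, "tz": 0, "twist": 0.007},
    {"tx": 0, "ty": 0, "tz": 0, "twist": 0.008}
  ]
}}

```text
t: 19.95
tcp_pos: [0.5631, 0.2195, 0.2223]
tool_rot: [-0.0, 0.904, -0.429, 0.0]
wrist_force: [-2.6, -0.8, 5.3]
gripper_width: 0.0111
```

```bash
python3 -c "
from h import *
for i in range(3): st(); viewer.snapshot('top')
st()"
```

```text
t 19.950 [0.5631 0.2195 0.2223] yaw -50.75 F [-2.63 -0.85  5.35] M [-0.086  0.261  0.101] w 0.0111 tq6 0.075
t 20.000 [0.5631 0.2195 0.2223] yaw -50.75 F [-2.02 -0.51  5.57] M [-0.14   0.341  0.118] w 0.0108 tq6 0.079
t 20.050 [0.5631 0.2196 0.2223] yaw -50.75 F [-1.5  -0.34  6.61] M [-0.139  0.29   0.089] w 0.0113 tq6 0.071
t 20.100 [0.5631 0.2195 0.2223] yaw -50.75 F [-1.93 -0.75  5.1 ] M [-0.094  0.307  0.099] w 0.0108 tq6 0.069
```

>>> {"name": "arm_command", "arguments": {
  "motion": [
    {"tx": 0, "ty": 0, "tz": 0, "twist": 0},
    {"tx": 0, "ty": 0, "tz": 0, "twist": 0},
    {"tx": 0, "ty": 0, "tz": 0, "twist": 0},
    {"tx": 0, "ty": 0, "tz": 0, "twist": 0}
  ],
  "jaw": 100
}}

```text
t: 20.6
tcp_pos: [0.5629, 0.2194, 0.2215]
tool_rot: [0.0, 0.903, -0.429, -0.0]
wrist_force: [0.1, 0.1, 0.6]
gripper_width: 0.0522
```

>>> {"name": "arm_command", "arguments": {
  "motion": [
    {"tx": 0, "ty": 0, "tz": -0.02, "twist": 0},
    {"tx": 0, "ty": 0, "tz": -0.06, "twist": 0},
    {"tx": 0, "ty": 0, "tz": -0.07, "twist": 0},
    {"tx": 0, "ty": 0, "tz": -0.07, "twist": 0}
  ]
}}

```text
t: 21.1
tcp_pos: [0.5635, 0.2196, 0.2932]
tool_rot: [-0.001, 0.903, -0.429, 0.001]
wrist_force: [0.4, -0.1, -0.0]
gripper_width: 0.0523
```

```bash
python3 -c "
from h import *
st();s,o=shot('wrist','w10');s,o=shot('scene','s6')
cv2.imwrite('pics/s6z.png',cv2.resize(s['img'][80:220,220:355],None,fx=5,fy=5,interpolation=cv2.INTER_CUBIC))
go([.5357,.0907,.26],-12.0)"
```

```text
t 21.100 [0.5635 0.2196 0.2932] yaw -50.76 F [ 0.45 -0.11 -0.04] M [0.047 0.004 0.015] w 0.0523 tq6 0.000
t 21.2 tcp [0.5624 0.2194 0.2906] yaw -50.76 -> shift [0.0828 0.102  0.0307] twist -0.6766
```

View pics/s6z.png

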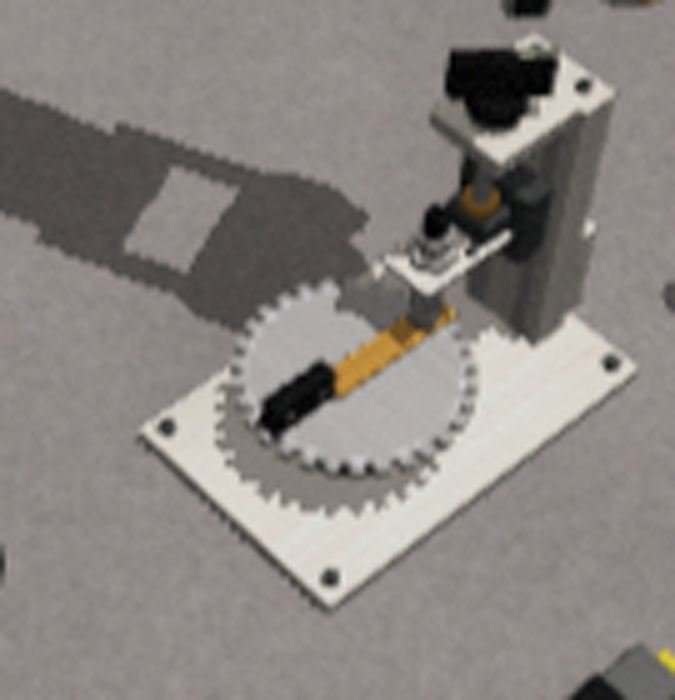

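View pics/w10.png

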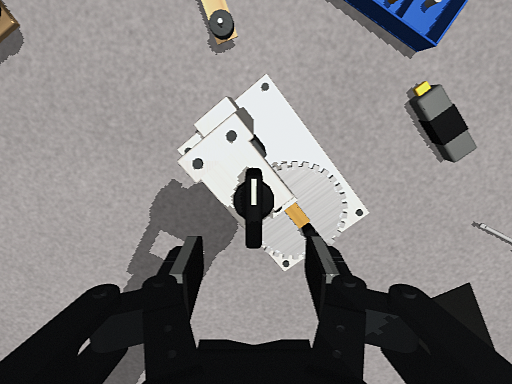

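>>> {"name": "arm_command", "arguments": {
  "motion": [
    {"tx": 0.083, "ty": 0.102, "tz": 0, "twist": -0.677},
    {"tx": 0.083, "ty": 0.102, "tz": 0, "twist": -0.677},
    {"tx": 0.083, "ty": 0.102, "tz": 0, "twist": -0.677},
    {"tx": 0.083, "ty": 0.102, "tz": 0.05, "twist": -0.677},
    {"tx": 0.083, "ty": 0.102, "tz": 0.1, "twist": -0.677},
    {"tx": 0.083, "ty": 0.102, "tz": 0.15, "twist": -0.677},
    {"tx": 0.083, "ty": 0.102, "tz": 0.15, "twist": -0.677},
    {"tx": 0.083, "ty": 0.102, "tz": 0.15, "twist": -0.677}
  ]
}}

```text
t: 22.2
tcp_pos: [0.5373, 0.0906, 0.1431]
tool_rot: [-0.0, 0.995, -0.104, 0.001]
wrist_force: [0.8, -0.2, 0.8]
gripper_width: 0.052
```

```bash
python3 -c "
from h import *
st();s,o=shot('wrist','w11');go([.5356,.0908,.067],-12.0)"
```

```text
t 22.200 [0.5373 0.0906 0.1431] yaw -11.97 F [ 0.84 -0.17  0.76] M [-0.039 -0.021  0.032] w 0.0520 tq6 -0.000
t 22.25 tcp [0.538  0.0906 0.1441] yaw -11.97 -> shift [-0.0027  0.0004  0.0771] twist 0.0006
```

View pics/w11.png

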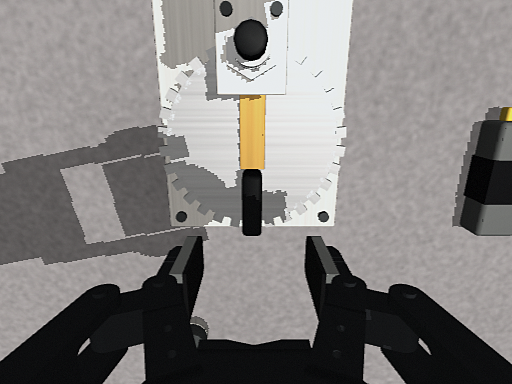

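>>> {"name": "arm_command", "arguments": {
  "motion": [
    {"tx": -0.0022, "ty": 0.0002, "tz": 0.04, "twist": 0},
    {"tx": -0.0022, "ty": 0.0002, "tz": 0.07, "twist": 0},
    {"tx": -0.0022, "ty": 0.0002, "tz": 0.076, "twist": 0},
    {"tx": -0.0022, "ty": 0.0002, "tz": 0.076, "twist": 0},
    {"tx": -0.0022, "ty": 0.0002, "tz": 0.076, "twist": 0}
  ]
}}

```text
t: 22.88
tcp_pos: [0.536, 0.0909, 0.068]
tool_rot: [-0.0, 0.995, -0.104, 0.002]
wrist_force: [0.3, -0.3, -0.1]
gripper_width: 0.0519
```

```bash
python3 -c "
from h import *
st();s,o=shot('wrist','w12');go([.5356,.0908,.067],-12.0)"
```

```text
t 22.875 [0.536  0.0909 0.068 ] yaw -11.97 F [ 0.29 -0.28 -0.1 ] M [-0.004 -0.017  0.003] w 0.0519 tq6 0.000
t 22.925 tcp [0.5357 0.0909 0.0677] yaw -11.97 -> shift [-0.0001  0.0001  0.0007] twist 0.0005
```

View pics/w12.png

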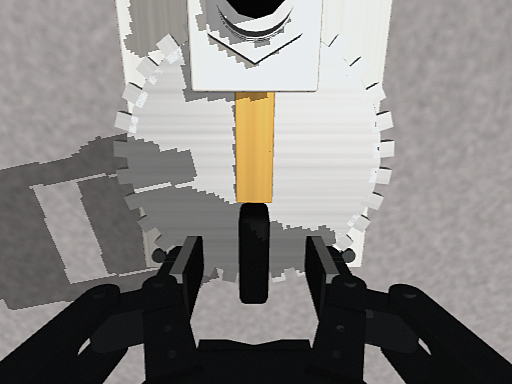

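>>> {"name": "arm_command", "arguments": {
  "motion": [
    {"tx": 0, "ty": 0, "tz": 0, "twist": 0},
    {"tx": 0, "ty": 0, "tz": 0, "twist": 0},
    {"tx": 0, "ty": 0, "tz": 0, "twist": 0},
    {"tx": 0, "ty": 0, "tz": 0, "twist": 0},
    {"tx": 0, "ty": 0, "tz": 0, "twist": 0},
    {"tx": 0, "ty": 0, "tz": 0, "twist": 0}
  ],
  "jaw": 255,
  "squeeze": 30
}}

```text
t: 23.68
tcp_pos: [0.535, 0.0908, 0.0663]
tool_rot: [-0.0, 0.995, -0.104, 0.001]
wrist_force: [3.1, -0.4, 3.0]
gripper_width: 0.0135
```

```bash
python3 -c "
from h import *
st()"
```

```text
t 23.675 [0.535  0.0908 0.0663] yaw -11.99 F [ 3.11 -0.39  3.01] M [-0.105 -0.377 -0.361] w 0.0135 tq6 -0.314
```

Gripped; the blade is held in place (3 N side force). Pull straight out, slowly at first.

>>> {"name": "arm_command", "arguments": {
  "motion": [
    {"tx": 0, "ty": 0.002, "tz": 0, "twist": 0},
    {"tx": 0, "ty": 0.004, "tz": 0, "twist": 0}
  ]
}}

```text
t: 23.92
tcp_pos: [0.5348, 0.0903, 0.0663]
tool_rot: [-0.004, 0.994, -0.105, 0.002]
wrist_force: [8.3, 20.4, -0.1]
gripper_width: 0.0132
```

```bash
python3 -c "
from h import *
st()"
```

```text
t 23.925 [0.5348 0.0903 0.0663] yaw -12.10 F [ 8.32 20.39 -0.08] M [ 3.01  -1.129 -0.3  ] w 0.0132 tq6 -0.238
```

>>> {"name": "arm_command", "arguments": {
  "motion": [
    {"tx": 0, "ty": 0.002, "tz": 0, "twist": 0},
    {"tx": 0, "ty": 0.004, "tz": 0, "twist": 0}
  ]
}}

```text
t: 24.18
tcp_pos: [0.5341, 0.0883, 0.0664]
tool_rot: [-0.006, 0.994, -0.105, 0.002]
wrist_force: [8.4, 23.3, -1.5]
gripper_width: 0.0133
```

```bash
python3 -c "
from h import *
st();s,o=shot('wrist','w13')"
```

```text
t 24.175 [0.5341 0.0883 0.0664] yaw -12.09 F [ 8.43 23.3  -1.48] M [ 3.459 -1.184 -0.262] w 0.0133 tq6 -0.260
```

View pics/w13.png

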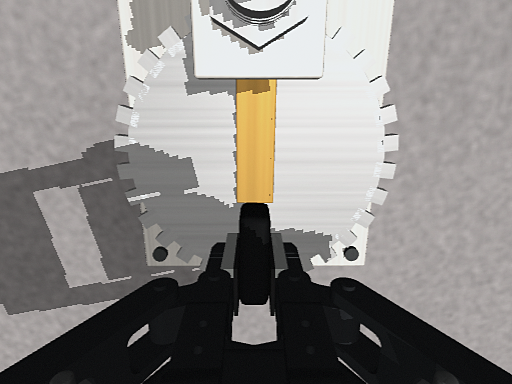

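>>> {"name": "arm_command", "arguments": {
  "motion": [
    {"tx": 0, "ty": 0.003, "tz": 0, "twist": 0},
    {"tx": 0, "ty": 0.006, "tz": 0, "twist": 0},
    {"tx": 0, "ty": 0.009, "tz": 0, "twist": 0}
  ]
}}

```text
t: 24.6
tcp_pos: [0.5318, 0.0798, 0.0663]
tool_rot: [-0.006, 0.994, -0.105, 0.001]
wrist_force: [8.2, 25.4, 1.7]
gripper_width: 0.0133
```

```bash
python3 -c "
from h import *
st()"
```

```text
t 24.600 [0.5318 0.0798 0.0663] yaw -12.05 F [ 8.18 25.43  1.75] M [ 3.747 -1.048 -0.104] w 0.0133 tq6 -0.074
```

>>> {"name": "arm_command", "arguments": {
  "motion": [
    {"tx": 0, "ty": 0.003, "tz": 0, "twist": 0},
    {"tx": 0, "ty": 0.006, "tz": 0, "twist": 0},
    {"tx": 0, "ty": 0.009, "tz": 0, "twist": 0},
    {"tx": 0, "ty": 0.012, "tz": 0, "twist": 0},
    {"tx": 0, "ty": 0.015, "tz": 0, "twist": 0},
    {"tx": 0, "ty": 0.018, "tz": 0, "twist": 0}
  ]
}}

```text
t: 25.35
tcp_pos: [0.5272, 0.0579, 0.0663]
tool_rot: [-0.001, 0.995, -0.104, 0.0]
wrist_force: [1.4, 4.0, 5.9]
gripper_width: 0.0138
```

```bash
python3 -c "
from h import *
st();s,o=shot('scene','s7')
cv2.imwrite('pics/s7z.png',cv2.resize(s['img'][80:220,220:355],None,fx=5,fy=5,interpolation=cv2.INTER_CUBIC))"
```

```text
t 25.350 [0.5272 0.0579 0.0663] yaw -11.92 F [1.41 4.02 5.86] M [ 0.916 -0.198  0.008] w 0.0138 tq6 0.046
```

View pics/s7z.png

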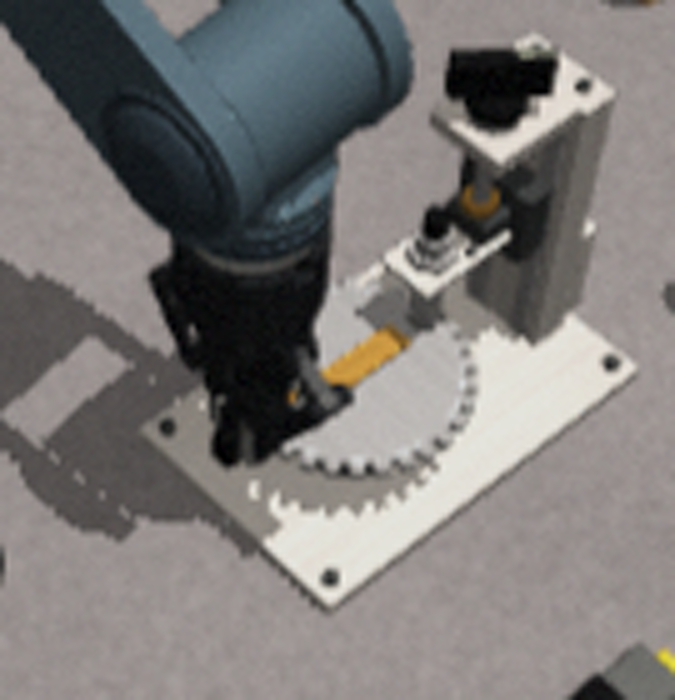

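>>> {"name": "arm_command", "arguments": {
  "motion": [
    {"tx": 0, "ty": 0.01, "tz": 0, "twist": 0},
    {"tx": 0, "ty": 0.03, "tz": -0.004, "twist": 0},
    {"tx": 0, "ty": 0.05, "tz": -0.02, "twist": 0},
    {"tx": 0, "ty": 0.07, "tz": -0.06, "twist": 0},
    {"tx": 0, "ty": 0.1, "tz": -0.06, "twist": 0},
    {"tx": 0, "ty": 0.1, "tz": -0.06, "twist": 0}
  ]
}}

```text
t: 26.15
tcp_pos: [0.505, -0.042, 0.125]
tool_rot: [-0.0, 0.994, -0.105, -0.001]
wrist_force: [-0.5, 0.6, -1.0]
gripper_width: 0.013
```

```bash
python3 -c "
from h import *
st();viewer.snapshot('top');st();go([.527,-.3265,.1],-19.9)"
```

```text
t 26.150 [ 0.505 -0.042  0.125] yaw -12.07 F [-0.49  0.61 -0.99] M [-0.066  0.062 -0.003] w 0.0130 tq6 -0.105
t 26.200 [ 0.5049 -0.0411  0.1246] yaw -12.02 F [-1.09  0.21 -1.31] M [-0.044 -0.036  0.007] w 0.0137 tq6 -0.029
t 26.2 tcp [ 0.5049 -0.0411  0.1246] yaw -12.02 -> shift [0.0811 0.2746 0.0243] twist 0.1375
```

>>> {"name": "arm_command", "arguments": {
  "motion": [
    {"tx": 0.081, "ty": 0.2746, "tz": 0.0, "twist": 0.1375},
    {"tx": 0.081, "ty": 0.2746, "tz": 0.0, "twist": 0.1375},
    {"tx": 0.081, "ty": 0.2746, "tz": 0.0, "twist": 0.1375},
    {"tx": 0.081, "ty": 0.2746, "tz": 0.0, "twist": 0.1375},
    {"tx": 0.081, "ty": 0.2746, "tz": 0.024, "twist": 0.1375},
    {"tx": 0.081, "ty": 0.2746, "tz": 0.024, "twist": 0.1375},
    {"tx": 0.081, "ty": 0.2746, "tz": 0.024, "twist": 0.1375},
    {"tx": 0.081, "ty": 0.2746, "tz": 0.024, "twist": 0.1375}
  ]
}}

```text
t: 27.2
tcp_pos: [0.529, -0.3251, 0.1021]
tool_rot: [-0.0, 0.985, -0.171, 0.0]
wrist_force: [0.1, 0.2, -0.9]
gripper_width: 0.0131
```

```bash
python3 -c "
from h import *
s,o=shot('wrist','w14');st();go([.527,-.3265,.006],-19.9)"
```

```text
t 27.250 [ 0.529  -0.3253  0.1023] yaw -19.75 F [-0.01 -0.24 -1.32] M [-0.078 -0.    -0.04 ] w 0.0137 tq6 0.001
t 27.25 tcp [ 0.529  -0.3253  0.1023] yaw -19.75 -> shift [-0.0016  0.0018  0.0963] twist 0.0027
```

View pics/w14.png

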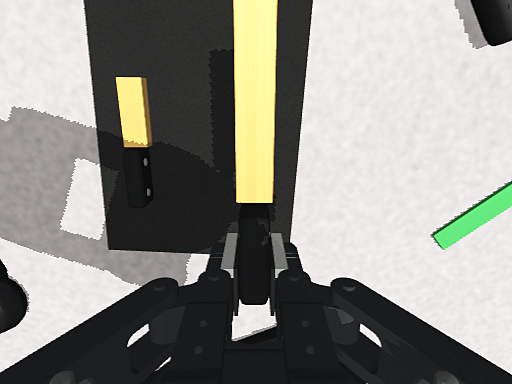

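>>> {"name": "arm_command", "arguments": {
  "motion": [
    {"tx": -0.0016, "ty": 0.0018, "tz": 0.05, "twist": 0},
    {"tx": -0.0016, "ty": 0.0018, "tz": 0.088, "twist": 0},
    {"tx": -0.0016, "ty": 0.0018, "tz": 0.094, "twist": 0},
    {"tx": -0.0016, "ty": 0.0018, "tz": 0.0955, "twist": 0},
    {"tx": -0.0016, "ty": 0.0018, "tz": 0.0965, "twist": 0},
    {"tx": -0.0016, "ty": 0.0018, "tz": 0.097, "twist": 0},
    {"tx": -0.0016, "ty": 0.0018, "tz": 0.097, "twist": 0}
  ]
}}

```text
t: 28.12
tcp_pos: [0.5269, -0.3282, 0.0057]
tool_rot: [0.0, 0.985, -0.172, 0.001]
wrist_force: [0.7, -0.2, -0.6]
gripper_width: 0.0132
```

```bash
python3 -c "
from h import *
st();go([.527,-.3265,.006],-19.9)"
```

```text
t 28.125 [ 0.5269 -0.3282  0.0057] yaw -19.86 F [ 0.74 -0.15 -0.63] M [-0.11   0.003 -0.048] w 0.0132 tq6 -0.047
t 28.125 tcp [ 0.5269 -0.3282  0.0057] yaw -19.86 -> shift [-0.0005 -0.0016 -0.0003] twist 0.0006
```

Nearly touching; release, then rise.

>>> {"name": "arm_command", "arguments": {
  "motion": [
    {"tx": 0, "ty": 0, "tz": 0.0005, "twist": 0},
    {"tx": 0, "ty": 0, "tz": 0.0005, "twist": 0}
  ]
}}

```text
t: 28.38
tcp_pos: [0.5269, -0.3282, 0.0053]
tool_rot: [0.0, 0.985, -0.172, 0.001]
wrist_force: [-1.0, 1.0, 5.8]
gripper_width: 0.0136
```

>>> {"name": "arm_command", "arguments": {
  "motion": [
    {"tx": 0, "ty": 0, "tz": 0, "twist": 0},
    {"tx": 0, "ty": 0, "tz": 0, "twist": 0},
    {"tx": 0, "ty": 0, "tz": 0, "twist": 0},
    {"tx": 0, "ty": 0, "tz": 0, "twist": 0}
  ],
  "jaw": 100
}}

```text
t: 28.88
tcp_pos: [0.5263, -0.3276, 0.0041]
tool_rot: [-0.0, 0.985, -0.172, -0.0]
wrist_force: [0.7, 0.2, 0.1]
gripper_width: 0.0524
```

>>> {"name": "arm_command", "arguments": {
  "motion": [
    {"tx": 0, "ty": 0, "tz": -0.03, "twist": 0},
    {"tx": 0, "ty": 0, "tz": -0.09, "twist": 0},
    {"tx": 0, "ty": 0, "tz": -0.14, "twist": 0},
    {"tx": 0, "ty": 0, "tz": -0.17, "twist": 0},
    {"tx": 0, "ty": 0.02, "tz": -0.17, "twist": 0},
    {"tx": 0, "ty": 0.02, "tz": -0.17, "twist": 0}
  ]
}}

```text
t: 29.62
tcp_pos: [0.5185, -0.3474, 0.1729]
tool_rot: [-0.0, 0.985, -0.173, -0.001]
wrist_force: [-0.1, 0.4, -0.7]
gripper_width: 0.052
```

```bash
python3 -c "
from h import *
st();s,o=shot('wrist','w15');s,o=shot('scene','s8');shot('top','t8')
cv2.imwrite('pics/s8z.png',cv2.resize(s['img'][80:200,240:355],None,fx=5,fy=5,interpolation=cv2.INTER_CUBIC))"
```

```text
t 29.625 [ 0.5185 -0.3474  0.1729] yaw -19.96 F [-0.06  0.42 -0.73] M [ 0.015 -0.013 -0.011] w 0.0520 tq6 -0.061
```

View pics/w15.png

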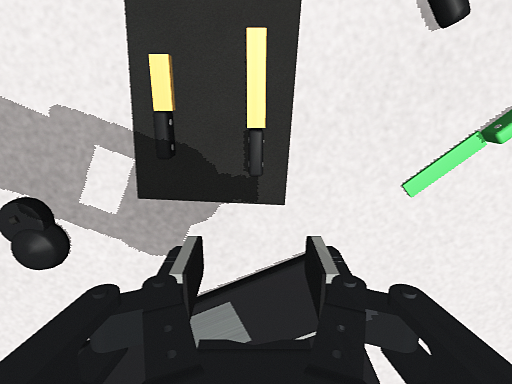

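View pics/s8.png

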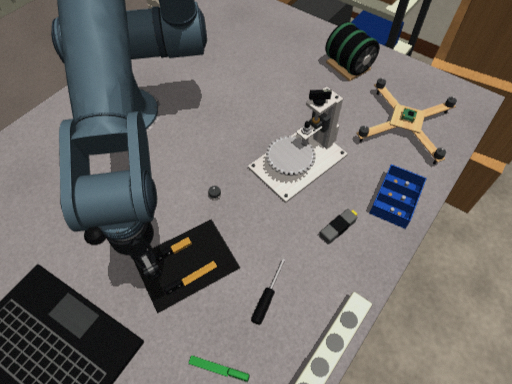

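View pics/s8z.png

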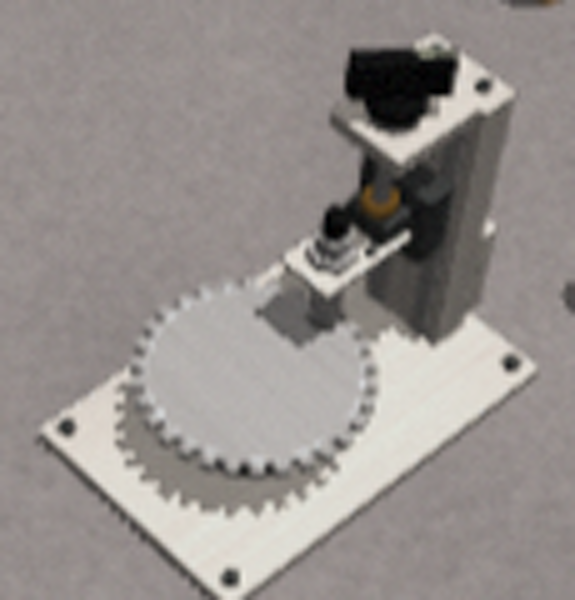

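```bash
python3 -c "
from h import *
print(manip.hand_in())"
```

```text
the job is handed in; nothing more can be done
None
```

I set the pickup, drew the gauge out, laid it back on the mat at its old place and handed the job in at about 30 s. The hand-in gives no verdict.

- **Gauge placing:** I let go of the blade flat on the wheel, with its tip measured about 17 mm beyond the pickup's axis. The fingers read no force once open.
- **Setting:** I turned the knob clockwise to about 0.67 rad. Over the last steps the turning torque rose by about 0.55 N m per rad, which is what a nipped blade should give. I then let go of the knob, and it stayed where it was.
- **Nip force:** It is only an estimate, between 9 and 16 N, because the knob's bare friction could not be pinned down (0.03 to 0.05 N m). That puts the face at roughly 3.7 to 3.85 mm. I did not measure the face height directly.
- **Drag:** Pulling the gauge out took a steady 22 to 27 N. This is firmer than a light drag and more than I expected for that nip. The pull came straight out and the force fell away once the blade was clear.
- **Last pictures:** The gauge lies on the mat with its handle over it, and the knob is where I left it. No bystander appears to have moved, and the arm is clear of everything.

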